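Hang the pipette back on its stand

TASK

Turn the winged keeper on the pipette stand a quarter turn aside so that it no longer covers the hook. Then take the pipette out of the leaning cradle and hang it upright by its finger rest on the hook, and with it still in the gripper tug it down gently to confirm that it is held, so that the sprung hook gives by a few millimetres and never by more than 10; then let go. Do not drop the pipette, and leave the other things on the bench where they are.

Things in the scene. Friction and masses are not known exactly. Their poses are not given: they have to be found in the camera images.
- pipette: white hand pipette, 237 mm long, 84 to 156 g (varies). Origin: centre of its lower end; z up its axis, x to the finger rest's side. Nozzle z 0 to 58 mm (radius up to 5.5), round shaft radius 12 to z 152, flat-sided head 24 (x) by 26 (y) mm, z 150 to 222, button on top. Starts in the cradle, z axis leaning 35 degrees (0.61 rad) towards the cradle's -x, finger rest uppermost
- pipette_rest (a point): middle of the slot under the finger rest, at its underside (pipette x 22.5, y 0, z 160 mm); axes as the pipette. The finger rest is a hook open downwards on the pipette's +x side, 12 mm wide in y: a bar at z 160 to 168 out to x 41 mm, and a downturned end at x 33 to 41 reaching down to z 144. The slot between shaft (x 12) and downturned end is 21 mm wide
- pipette_grip (a point): point on the pipette's axis in the flat-sided head (z 205 mm), a good place to grip across the 26 mm width (pipette y), 65 mm beyond the cradle's upper end; axes as the pipette
- cradle: fixed grey plastic cradle: base plate 170 x 90 x 12 mm and a leaning trough that holds the pipette's lower 140 mm. Origin: on the table near the middle of the base; z up. The pipette's lower end stands at 30, 0, 34 mm in its frame. The pipette is drawn out along its own axis, or lifted off the open +x side
- stand: fixed grey and steel pipette stand, base plate 150 mm square, 12 mm thick. Origin: on the table; z up; hook points to -x (roughly to the robot). A steel column, radius 8 mm, 272 mm tall, stands at x 38, y 50 mm. A backrest plate (y -25 to 25, z 93 to 137 mm) has its front face at x -54, in line with the hook's front; the hung pipette's shaft leans on it
- hook (a joint): how far the sprung hook has dipped under load, m, 0 when free. It rests up against a stop: firm up to a downward load of about 3.5 N (pipette's weight included), then it dips 1 mm for each further 0.8 N; stop at 20 mm. A dip of 2 to 10 mm is a gentle tug; more strains it. The hook: a level U of 8 mm steel rod, cross bar along the stand's y, side rods 40 mm apart, horns 16 mm up at the front
- hang_line (a point): point fixed on the stand (x -50, y 0, z 204 mm; axes as the stand), on the upright line through the middle of the hook's cross bar. The bar's top, where the finger rest's underside sits, is 0 to 18 mm below this point: its height setting varies and is not reported. The downturned end goes down behind (+x of) the bar, the shaft in front of it; pipette x along the stand's x
- keeper (a joint): angle of the winged keeper on its upright pivot, rad, growing counterclockwise seen from above, stops at -0.1 and 1.7. 0: wings along the stand's y, one wing over the hook, so that nothing can be hung. 1.57: wings along the stand's x, hook free. Turns with light friction (0.03 N m) and stays where left; starts at 0 to 0.35
- keeper_grip (a point): on the keeper's axis (stand x -30, y 50 mm), at mid-height of its wings, 229 mm above the table. The wings are one straight flat bar along this point's y, 106 mm tip to tip, 8 mm thick, 22 mm high. At 1.57 a wing tip stands 7 mm from the steel column, whose top is 43 mm above this point; the hook's U lies 25 mm or more below this point
- marker: marker pen lying down, 140 mm long, 11 mm thick; origin at the centre of its underside; to be left alone
- timer: flat white bench timer, 60 x 75 x 18 mm; origin at the centre of its underside; to be left alone
- coldcup: solid aluminium round block, 48 mm across, 30 mm tall; origin at the centre of its underside; to be left alone
There are look-alikes about, which are no part of the job. What is meant by the pipette is not purple, and is the larger of those in its own colour.

How it is judged:
On the way, in this order (a step that is already met when the one before it is completed fails the run):
1. the keeper is turned aside, clear of the hook (at least 1.2 rad) (value of joint keeper above 1.2 rad), for 0.2 s.
2. the pipette hangs on the hook and, gripped by its head, is tugged down so that the sprung hook gives by at least 2 mm for 0.3 s (x of pipette_rest in the frame of hang_line between -0.012 and 0.012 m and y of pipette_rest in the frame of hang_line between -0.014 and 0.014 m and angle between pipette's own z axis and vertical below 0.2 rad and z of pipette_rest in the frame of hang_line below 0.006 m and value of joint hook above 0.002 m and contact force between pipette and stand above 3 N and contact force between the fingers and pipette above 5 N and distance between the grasp point and pipette_grip below 0.04 m), for 0.3 s.
At the end, for the whole second after the job is handed in: The pipette hangs at rest on the hook by its finger rest: slot over the bar (within 12 mm along x, 14 mm along y), rest 24 mm below to 6 mm above hang_line, upright within 0.2 rad; hook sprung back (dip under 2 mm); keeper still turned aside by at least 1.2 rad (x of pipette_rest in the frame of hang_line between -0.012 and 0.012 m and y of pipette_rest in the frame of hang_line between -0.014 and 0.014 m and angle between pipette's own z axis and vertical below 0.2 rad and z of pipette_rest in the frame of hang_line between -0.024 and 0.006 m and value of joint hook below 0.002 m and contact force between pipette and stand above 0.3 N and value of joint keeper above 1.2 rad and linear speed of pipette below 0.03 m/s and angular speed of pipette below 0.3 rad/s); the robot touches nothing.
It fails at once if the hook was pulled so hard that it dipped by more than 10 mm (value of joint hook above 0.01 m).
It fails at once if the pipette was dropped or laid over (angle between pipette's own z axis and vertical above 1.2 rad or height (world z) of pipette below 0.008 m).
It fails at once if another thing on the bench was moved by more than 30 mm (distance of any of marker, timer, coldcup from where it was at the start of the episode above 0.03 m).
It also fails if it takes over 58 s, if anything falls off the work surface, if the arm or the gripper's body presses on something with over 40 N, if the wrist force passes 120 N, or if a joint passes its speed limit or range.

ROBOT

A 6-joint arm with a two-finger parallel gripper is mounted at the origin on the work surface. World frame = base frame: x ahead of the robot, y to its left, z up, the work surface at z = 0. Lengths are in m, angles in rad, forces in N, time in s.
With the tool pointing down it reaches from about 0.375 to 0.9 m from the base axis. Payload 3.1 kg.
Tool frame: the origin (TCP) lies on the centre line of the jaws, within the pads' length; the fingertips stand 14 mm ahead of it and the grasp point (between the pads) lies 5 mm behind it; z points along the fingers, y is the line along which they close (so a half turn about z gives the same grasp; the last joint's range is limited). The gripper opens to 87 mm and grips with 3 to 60 N. Pads are 19 mm wide; open, the fingers measure 117 mm over their backs; the gripper's body (75 mm by 190 mm) begins 51 mm behind the grasp point.
Start: joints at [1.06, 0.527, 1.433, -0, 1.181, -0.178], TCP at [0.204, 0.591, 0.237] pointing down, gripper open.
Joint ranges: [-3.08, 3.08], [-0.75, 2.2], [0.22, 2.44], [-1.43, 4.57], [0, 2.65], [-2.85, 2.85]. Speed limits (rad/s): [2.79, 2.79, 3.14, 3.14, 3.14, 3.14].

INTERFACE

Orientations are given as a unit quaternion [x, y, z, w].
In Python, from rig import robot gives the robot as it stands.
- The arm moves only by the tool move_arm, never from a script. Its argument "commands" is a list of rows, each an object with "hand": the finger opening in cm, from 0 to 8.7; "travel": the shift along the tool's x, y, z in cm, a list of three; "twist": the turn, a rotation vector about the tool's x, y, z in degrees, a list of three. In form: [{"hand": hand, "travel": [dx, dy, dz], "twist": [wx, wy, wz]}, ...]. A call has 1 to 5 rows; each row shifts and turns the commanded pose from where the row before left it, along the tool's axes as they then stand; what a row does not reach is not made up. A row lasts 1/12 s, in which the tool goes at most 41.7 mm and 7.16 degrees, less where a joint would pass 70% of its speed; a pose out of reach is approached as far as the arm can. A call is refused whole if a number of a shift passes 4.17 or a number of a turn 7.16, either way. A call with a gripper value outside its range is refused whole. The fingers move at their own pace and stop on an object; "force" is the grip in N (left out, the last holds). Time passes only in rows, so rows that do not move let the fingers close. It gives the time, the measured TCP pose, the force, the opening and the grip force at its end, in the units of the state.
- robot.get_obs(): the state, without advancing time (a new reading comes with each control period).
- robot.camera(name): name is "scene" or "side" or "wrist"; returns a dict with "frame" (384x512x3 uint8, red, green, blue), "fov_y" (degrees; the focal length in pixels is half the picture's height over the tangent of half this angle, whatever the lens; pixels are square), "cx", "cy" (the principal point, pixels), "k1" (the pictures are not rectified: a ray, as slopes to the right and down, at radius r is drawn at 1 + k1 r^2 times it, then the intrinsics apply), "extrinsics" (4x4, takes a point from camera to world coordinates); the wrist camera has in their place "T_tool_cam" (4x4, takes a point from camera to tool coordinates, whose origin is the TCP and whose axes are the flange's). Camera axes: x right, y down, z forward; pixel columns grow to the right and rows downward; lengths in m; the calibration is good to about 2 mm. A picture is of the moment at which its call begins: read the wrist's pose just before it. There is no depth.
- robot.hand_in(): hands the job in; it is judged then, once.
The state is a dict: "time": time; "q": joint angles; "joint_velocities": joint speeds; "joint_torque": joint torques, N m; "position": TCP position; "tool_rot": TCP orientation; "ft_force": force on the tool from outside, world axes, zero at the start; "moment": the same for the moment, N m; "grip_width": finger opening in m; "grip_force": force on a finger pad.
Only numpy, scipy, OpenCV 4.12 (cv2) and the standard library are available. Lean on these libraries where they do the work, as an engineer would, in place of code of your own. Each camera call takes 0.05 s, during which the arm holds its last target. There are 200 camera calls.

## Working session

There is one attempt and no reset: what is moved stays moved. The work goes in short steps, Python scripts to look and compute and a tool call to move; the robot and the scene stay as the last step left them, time stands still between calls to the robot, and variables do not carry over. Pictures are saved under pics/ and viewed, at most 10 in all, crops included, and the job is handed in when it is done.

Besides the shell and the picture viewer there is one more tool, called after "Call:" as name(argument=value, ...), one argument or row to a line, values as JSON. move_arm: Moves the arm, as the interface text tells. Its arguments: {"type":"object","properties":{"commands":{"type":"array"},"force":{"type":"number"}},"required":["commands"]}

```bash
mkdir -p pics; ls; cat > snap.py <<'E'
import pickle,cv2,sys
from rig import robot
d={}
for n in sys.argv[2:]:
    o=robot.get_obs(); c=robot.camera(n); c=dict(c); c['obs']=o; d[n]=c
    cv2.imwrite(f'pics/{sys.argv[1]}_{n}.png',c['frame'][:,:,::-1])
    print(n,{k:v for k,v in c.items() if k not in('frame','obs')})
pickle.dump(d,open(f'pics/{sys.argv[1]}.pkl','wb'))
o=robot.get_obs();print(o)
E
python3 snap.py a scene side wrist
python3 -c "
import cv2,numpy as np
a=[cv2.imread(f'pics/a_{n}.png') for n in('scene','side')]
cv2.imwrite('pics/a2.png',cv2.resize(np.vstack(a),(800,1200))[:600]);cv2.imwrite('pics/a3.png',cv2.resize(a[1],(800,600)))"
```

```text
pics
scene {'fov_y': 43.650573840358454, 'cx': 256.51159084912933, 'cy': 186.05836600000487, 'k1': 0.06132446812905213, 'extrinsics': array([[-0.87832138,  0.26699589, -0.39656619,  0.95623675],
       [ 0.47805188,  0.49786165, -0.72360222,  0.9125566 ],
       [ 0.00423627, -0.82513452, -0.56492042,  0.88619992],
       [ 0.        ,  0.        ,  0.        ,  1.        ]])}
side {'fov_y': 43.251395778445115, 'cx': 254.1459237344394, 'cy': 189.67369638237452, 'k1': 0.035960625501658454, 'extrinsics': array([[ 0.80743516, -0.43290244,  0.40080411, -0.02847354],
       [-0.58995145, -0.59524063,  0.54556931, -0.67646379],
       [ 0.0023966 , -0.67696681, -0.73600964,  1.01747248],
       [ 0.        ,  0.        ,  0.        ,  1.        ]])}
wrist {'fov_y': 58.59193005273739, 'cx': 257.70307623060717, 'cy': 190.017458536614, 'k1': -0.05999513667727187, 'T_tool_cam': array([[ 1.20123928e-03, -9.70064360e-01, -2.42845001e-01,
         6.55865899e-02],
       [ 9.99999236e-01,  1.23649449e-03,  7.24383008e-06,
        -4.17474470e-04],
       [ 2.93249524e-04, -2.42844824e-01,  9.70065104e-01,
        -1.48312326e-01],
       [ 0.00000000e+00,  0.00000000e+00,  0.00000000e+00,
         1.00000000e+00]])}
{'time': 0.15, 'q': array([ 1.05952407e+00,  5.28265699e-01,  1.43361545e+00,  4.45962518e-06,
        1.18139178e+00, -1.78517883e-01]), 'joint_velocities': array([-1.70992651e-04, -2.06492175e-03, -1.94756968e-03, -9.82294877e-05,
       -7.20503226e-04,  2.22839532e-03]), 'joint_torque': array([ 3.91772037e-04, -4.40427482e+01, -1.76842028e+01,  6.33401982e-02,
        5.52246615e-02, -8.73432714e-05]), 'position': array([0.20386752, 0.59024371, 0.235786  ]), 'tool_rot': array([ 1.65611437e-01,  9.86190725e-01, -7.89961972e-04, -2.85988255e-04]), 'ft_force': array([-1.02403493, -0.83283378,  0.673967  ]), 'moment': array([ 0.02108339, -0.02926659, -0.0254931 ]), 'grip_force': 0.0, 'grip_width': 0.08698783848783755}
```

```bash
python3 -c "
import cv2
cv2.imwrite('pics/a4.png',cv2.resize(cv2.imread('pics/a_scene.png'),(800,600)))"
```

```text
(no output)
```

View pics/a4.png

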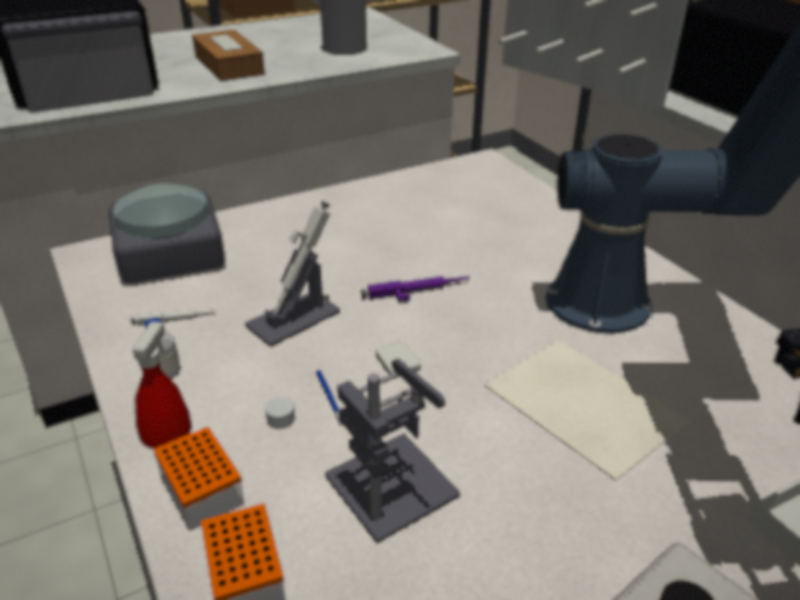

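View pics/a3.png

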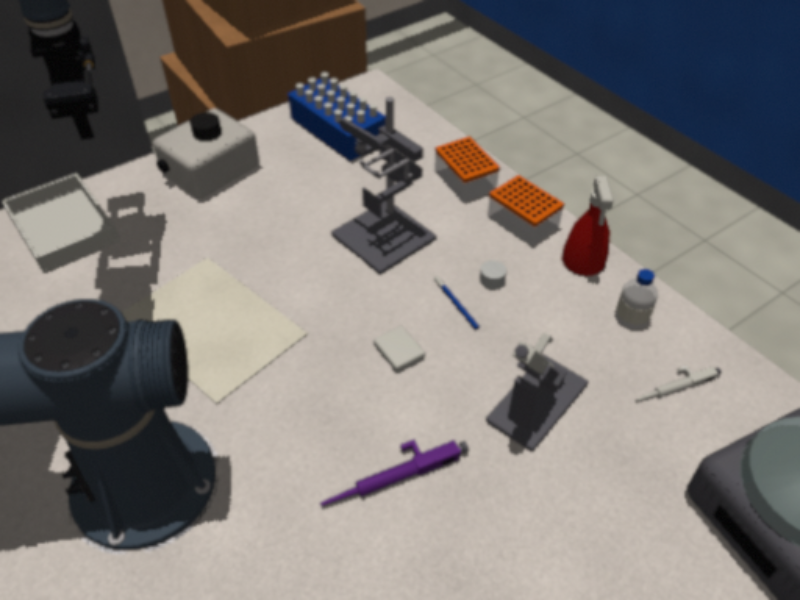

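Candidates, in the 800x600 pictures:
- White pipette in the cradle: scene (310,245), side (540,350). This is the one I choose, as it is white, the larger white one, and leans in the cradle.
- Purple pipette lying down: scene (415,287). Rejected because it is purple.
- Small white pipette lying down: scene (172,316), side (680,385). Rejected because it is the smaller white one.

The stand is at scene (390,470), side (385,200). Next I'll get rough poses and closer crops.

```bash
cat > geo.py <<'E'
import numpy as np,pickle
from scipy.spatial.transform import Rotation as R
def cam(c):
    f=192/np.tan(np.radians(c['fov_y'])/2)
    if 'extrinsics' in c: T=c['extrinsics']
    else:
        T=np.eye(4);T[:3,:3]=R.from_quat(c['obs']['tool_rot']).as_matrix();T[:3,3]=c['obs']['position'];T=T@c['T_tool_cam']
    return f,c['cx'],c['cy'],c['k1'],T
def proj(c,P):
    f,cx,cy,k,T=cam(c);p=(np.atleast_2d(P)-T[:3,3])@T[:3,:3]
    s=p[:,:2]/p[:,2:];s=s*(1+k*(s**2).sum(1,keepdims=True));return s*f+[cx,cy]
def ray(c,uv):
    f,cx,cy,k,T=cam(c);d=(np.array(uv,float)-[cx,cy])/f;s=d.copy()
    for _ in range(20):s=d/(1+k*(s@s))
    return T[:3,3],T[:3,:3]@np.r_[s,1]
def onz(c,uv,z):
    o,d=ray(c,uv);return o+d*(z-o[2])/d[2]
E
python3 - <<'E'
from geo import *
import cv2
d=pickle.load(open('pics/a.pkl','rb'))
S=.64
for n,l in {'scene':{'st':[(327,479),(379,538),(459,492),(405,437)],'cr':[(247,324),(273,343),(339,310)]},'side':{'st':[(332,236),(380,270),(435,238),(390,207)],'cr':[(488,414),(530,447),(587,382),(547,355)]}}.items():
    for k,v in l.items(): print(n,k,[onz(d[n],(u*S,w*S),.012)[:2].round(3).tolist() for u,w in v])
a,b=d['scene']['frame'],d['side']['frame']
r=lambda im,x,y,w,h:cv2.resize(im[y:y+h,x:x+w],(400,300),interpolation=cv2.INTER_CUBIC)
o=np.vstack([np.hstack([r(a,190,220,160,120),r(a,140,120,140,105)]),np.hstack([r(b,190,60,160,120),r(b,290,195,128,96)])])
cv2.imwrite('pics/b.png',o[:,:,::-1])
E
```

```text
scene st [[0.68, 0.181], [0.66, 0.312], [0.519, 0.296], [0.535, 0.161]]
scene cr [[0.659, -0.248], [0.636, -0.168], [0.483, -0.206]]
side st [[0.511, 0.272], [0.533, 0.142], [0.67, 0.15], [0.652, 0.276]]
side cr [[0.486, -0.219], [0.499, -0.302], [0.658, -0.267], [0.644, -0.188]]
```

View pics/b.png

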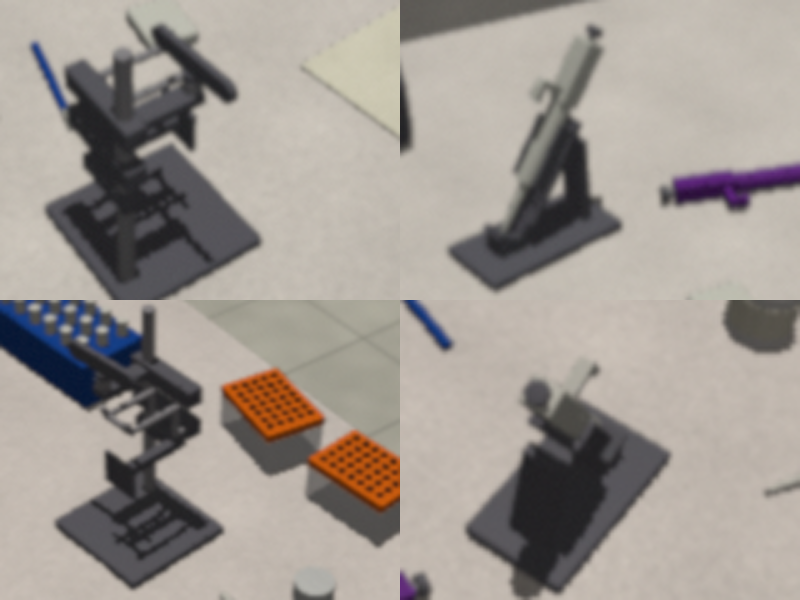

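The two-camera estimate puts the stand at about (0.595, 0.22), yaw about 5°, and the cradle at about (0.57, -0.24). I'll move the wrist camera over the stand for a precise fit.

Call:
move_arm(
  commands=[
    {"hand": 8.7, "travel": [-2.94, -2.24, -1.53], "twist": [0, 0, 0]},
    {"hand": 8.7, "travel": [-2.94, -2.24, -1.53], "twist": [0, 0, 0]},
    {"hand": 8.7, "travel": [-2.94, -2.24, -1.53], "twist": [0, 0, 0]},
    {"hand": 8.7, "travel": [-2.94, -2.24, -1.53], "twist": [0, 0, 0]},
    {"hand": 8.7, "travel": [-2.94, -2.24, -1.53], "twist": [0, 0, 0]},
  ],
)

```text
time: 0.57
position: [0.3068, 0.4352, 0.3134]
tool_rot: [0.165, 0.986, -0.0, -0.0]
ft_force: [1.0, 0.4, -0.2]
grip_width: 0.0873
grip_force: 0.0
```

Call:
move_arm(
  commands=[
    {"hand": 8.7, "travel": [-2.94, -2.24, -1.53], "twist": [0, 0, 0]},
    {"hand": 8.7, "travel": [-2.94, -2.24, -1.53], "twist": [0, 0, 0]},
    {"hand": 8.7, "travel": [-2.94, -2.24, -1.53], "twist": [0, 0, 0]},
    {"hand": 8.7, "travel": [-2.94, -2.24, -1.53], "twist": [0, 0, 0]},
    {"hand": 8.7, "travel": [-2.94, -2.24, -1.53], "twist": [0, 0, 0]},
  ],
)

```text
time: 0.98
position: [0.4091, 0.2812, 0.3902]
tool_rot: [0.166, 0.986, -0.0, -0.0]
ft_force: [1.0, 0.2, 0.7]
grip_width: 0.0869
grip_force: 0.0
```

Call:
move_arm(
  commands=[
    {"hand": 8.7, "travel": [-2.94, -2.24, -1.53], "twist": [0, 0, 0]},
    {"hand": 8.7, "travel": [-2.94, -2.24, -1.53], "twist": [0, 0, 0]},
    {"hand": 8.7, "travel": [0, 0, 0], "twist": [0, 0, 0]},
    {"hand": 8.7, "travel": [0, 0, 0], "twist": [0, 0, 0]},
  ],
)

```text
time: 1.32
position: [0.451, 0.2199, 0.4207]
tool_rot: [0.168, 0.986, 0.0, 0.001]
ft_force: [-0.1, 1.1, -0.8]
grip_width: 0.0868
grip_force: 0.0
```

```bash
python3 snap.py c wrist | tail -1; python3 -c "
import cv2
cv2.imwrite('pics/c2.png',cv2.resize(cv2.imread('pics/c_wrist.png'),(800,600)))"
```

```text
2.79515149e-02, -9.93576134e-03]), 'position': array([0.44969654, 0.22090477, 0.41983996]), 'tool_rot': array([ 1.66616023e-01,  9.86021701e-01,  1.45290259e-04, -5.33907554e-04]), 'ft_force': array([-0.32510481,  0.67180341,  0.20163881]), 'moment': array([-0.04248088, -0.01185509, -0.02135361]), 'grip_force': 0.0, 'grip_width': 0.08683651033815526}
```

View pics/c2.png

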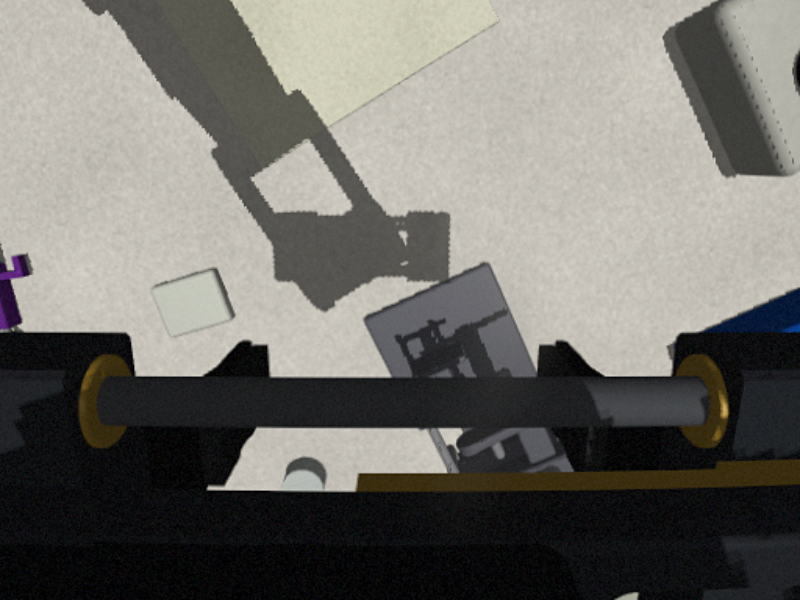

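The gripper hides the far half of the wrist view. Only the robot side (rows 0–330) is clear, and the stand is partly hidden at (450,400). I'll go further out and take views over both the stand and the cradle.

Call:
move_arm(
  commands=[
    {"hand": 8.7, "travel": [-3.65, 1.68, 0], "twist": [0, 0, 0]},
    {"hand": 8.7, "travel": [-3.65, 1.68, 0], "twist": [0, 0, 0]},
    {"hand": 8.7, "travel": [-3.65, 1.68, 0], "twist": [0, 0, 0]},
    {"hand": 8.7, "travel": [-3.65, 1.68, 0], "twist": [0, 0, 0]},
    {"hand": 8.7, "travel": [-3.65, 1.68, 0], "twist": [0, 0, 0]},
  ],
)

```text
time: 1.78
position: [0.6497, 0.2435, 0.4188]
tool_rot: [0.164, 0.986, -0.0, -0.001]
ft_force: [0.7, 0.1, 0.2]
grip_width: 0.087
grip_force: 0.0
```

Call:
move_arm(
  commands=[
    {"hand": 8.7, "travel": [0, 0, 0], "twist": [0, 0, 0]},
    {"hand": 8.7, "travel": [0, 0, 0], "twist": [0, 0, 0]},
    {"hand": 8.7, "travel": [0, 0, 0], "twist": [0, 0, 0]},
  ],
)

```text
time: 2.03
position: [0.6482, 0.2427, 0.4183]
tool_rot: [0.165, 0.986, -0.001, -0.002]
ft_force: [-0.6, -0.4, 0.4]
grip_width: 0.0872
grip_force: 0.0
```

```bash
python3 snap.py d wrist scene side| tail -1
```

```text
6.53994852e-02,  1.12736445e-03]), 'position': array([0.64799043, 0.24207934, 0.42115268]), 'tool_rot': array([1.64853307e-01, 9.86318074e-01, 1.47128569e-04, 1.50399561e-04]), 'ft_force': array([-0.15062731, -0.25174974, -0.64321576]), 'moment': array([-0.04774201, -0.01542903,  0.001537  ]), 'grip_force': 0.0, 'grip_width': 0.08728579691139948}
```

Call:
move_arm(
  commands=[
    {"hand": 8.7, "travel": [-1.11, -3.68, 0], "twist": [0, 0, 0]},
    {"hand": 8.7, "travel": [-1.11, -3.68, 0], "twist": [0, 0, 0]},
    {"hand": 8.7, "travel": [-1.11, -3.68, 0], "twist": [0, 0, 0]},
    {"hand": 8.7, "travel": [-1.11, -3.68, 0], "twist": [0, 0, 0]},
    {"hand": 8.7, "travel": [-1.11, -3.68, 0], "twist": [0, 0, 0]},
  ],
)

```text
time: 2.6
position: [0.6404, 0.0483, 0.4218]
tool_rot: [0.165, 0.986, 0.0, 0.001]
ft_force: [1.4, -0.7, 0.2]
grip_width: 0.087
grip_force: 0.0
```

Call:
move_arm(
  commands=[
    {"hand": 8.7, "travel": [-1.11, -3.68, 0], "twist": [0, 0, 0]},
    {"hand": 8.7, "travel": [-1.11, -3.68, 0], "twist": [0, 0, 0]},
    {"hand": 8.7, "travel": [-1.11, -3.68, 0], "twist": [0, 0, 0]},
    {"hand": 8.7, "travel": [-1.11, -3.68, 0], "twist": [0, 0, 0]},
    {"hand": 8.7, "travel": [-1.11, -3.68, 0], "twist": [0, 0, 0]},
  ],
)

```text
time: 3.02
position: [0.633, -0.1437, 0.4219]
tool_rot: [0.165, 0.986, -0.0, 0.001]
ft_force: [1.8, -0.4, 1.0]
grip_width: 0.0869
grip_force: 0.0
```

Call:
move_arm(
  commands=[
    {"hand": 8.7, "travel": [-1.11, -3.68, 0], "twist": [0, 0, 0]},
    {"hand": 8.7, "travel": [-1.11, -3.68, 0], "twist": [0, 0, 0]},
    {"hand": 8.7, "travel": [0, 0, 0], "twist": [0, 0, 0]},
    {"hand": 8.7, "travel": [0, 0, 0], "twist": [0, 0, 0]},
    {"hand": 8.7, "travel": [0, 0, 0], "twist": [0, 0, 0]},
  ],
)

```text
time: 3.43
position: [0.6306, -0.2189, 0.4211]
tool_rot: [0.166, 0.986, 0.0, 0.0]
ft_force: [0.1, 1.4, -0.1]
grip_width: 0.087
grip_force: 0.0
```

```bash
python3 snap.py e wrist | tail -1; python3 -c "
import cv2,numpy as np
r=lambda f:cv2.resize(cv2.imread(f),(800,600),interpolation=cv2.INTER_CUBIC)[:300]
cv2.imwrite('pics/de.png',np.vstack([r('pics/d_wrist.png'),r('pics/e_wrist.png')]))"
```

```text
4.82866913e-02,  9.23969601e-04]), 'position': array([ 0.63089182, -0.21821132,  0.42117326]), 'tool_rot': array([1.65093738e-01, 9.86277754e-01, 1.70854432e-04, 4.69210606e-04]), 'ft_force': array([-0.26100278, -0.21103096, -0.01336395]), 'moment': array([ 0.04638503,  0.00578326, -0.00659358]), 'grip_force': 0.0, 'grip_width': 0.08701060522304126}
```

View pics/de.png

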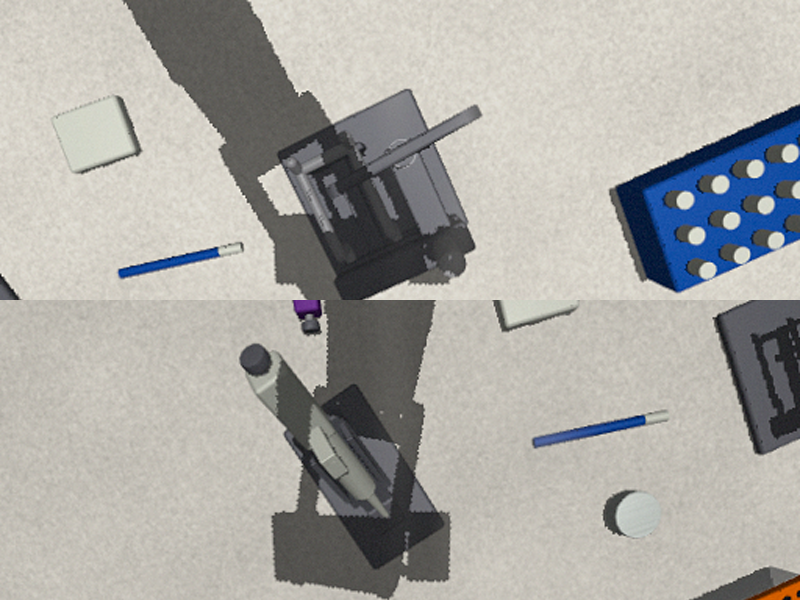

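The top half shows the stand: keeper bar from (322,195) to (478,111), ring at (400,153), column top near (448,262), base front corners at (278,155) and (408,91). The bottom half shows the white pipette in the cradle: button (257,360), nozzle end (388,513), base corners near (355,387), (443,522) and (377,568). I'll fit both poses and overlay the models to check them.

```bash
cat > fit.py <<'E'
from geo import *
import cv2
from scipy.optimize import least_squares
D=pickle.load(open('pics/d.pkl','rb'));E=pickle.load(open('pics/e.pkl','rb'));A=pickle.load(open('pics/a.pkl','rb'))
def W(p,P): # pose x,y,yaw
    return R.from_euler('z',p[2]).apply(np.atleast_2d(P))+[p[0],p[1],0]
def fit(p0,obs):
    def f(p): return np.concatenate([(proj(c,W(p,P))-u).ravel()/s for c,P,u,s in obs])
    r=least_squares(f,p0,loss='soft_l1');print(r.x.round(4),r.fun.reshape(-1,2).round(1).tolist());return r.x
k=.64
if __name__=='__main__':
    w,s,e=D['wrist'],A['scene'],A['side']
    B=.075
    O=[(w,[-B,B,.012],np.array([408,91])*k,1),(w,[-B,-B,.012],np.array([278,155])*k,1),(w,[.038,.05,.272],np.array([448,262])*k,2),
       (s,[B,-B,.012],(208.8,302.8),1),(s,[-B,B,.012],(293.2,315.2),1),(s,[-B,-B,.012],(258.8,278.8),1),(s,[.038,.05,.272],(238.8,240),1),
       (e,[-B,B,.012],(212.8,148.8),1),(e,[-B,-B,.012],(244,172),1),(e,[B,-B,.012],(278.8,152),1),(e,[.038,.05,.272],(249.2,64),1)]
    st=fit([.6,.22,.1],O)
    z=lambda a:np.array([.03-a*np.sin(.61),0,.034+a*np.cos(.61)])
    w2=E['wrist'];q=lambda u,v:np.array([u,v-300])*k
    O=[(w2,z(.237),q(257,360),2),(w2,z(0),q(388,514),2),(s,z(.237),(209,130.5),2),(e,z(.237),(333.8,224.4),2),
       (w2,[-.085,.045,.012],q(355,387),2),(w2,[.085,.045,.012],q(443,522),2),(w2,[.085,-.045,.012],q(377,568),2)]
    cr=fit([.57,-.24,-2.9],O)
    np.save('poses.npy',[st,cr])
    # overlay
    def draw(c,lines,x,y,wd,h,S):
        im=cv2.resize(c['frame'][y:y+h,x:x+wd],None,fx=S,fy=S,interpolation=cv2.INTER_CUBIC)
        for P,col in lines:
            u=((proj(c,P)-[x,y]+.5)*S).astype(int)
            cv2.polylines(im,[u.reshape(-1,1,2)],False,col,1)
        return im
    sq=lambda a,b,z,B=B:[[a[0],a[1],z],[b[0],a[1],z],[b[0],b[1],z],[a[0],b[1],z],[a[0],a[1],z]]
    ci=lambda x,y,z,r:[[x+r*np.cos(t),y+r*np.sin(t),z] for t in np.linspace(0,6.3,25)]
    L=[(W(st,sq((-B,-B),(B,B),.012)),(255,0,0)),(W(st,ci(.038,.05,.272,.008)),(255,255,0)),(W(st,ci(-.03,.05,.24,.008)),(0,255,0)),
       (W(st,[[-.05,-.02,.2],[-.05,.02,.2]]),(255,0,255)),(W(st,sq((-.055,-.025),(-.054,.025),.137)),(0,255,255))]
    P0=z(0);ax=np.array([-np.sin(.61),0,np.cos(.61)]);xx=np.array([np.cos(.61),0,np.sin(.61)])
    pt=lambda a,b,y=0:P0+a*xx+b*ax+[0,y,0]
    M=[(W(cr,sq((-.085,-.045),(.085,.045),.012)),(255,0,0)),(W(cr,[pt(0,0),pt(0,.237)]),(0,255,0)),(W(cr,[pt(.041,.168,-.006),pt(.041,.168,.006),pt(.041,.144,.006),pt(.041,.144,-.006),pt(.041,.168,-.006)]),(255,0,255)),(W(cr,[pt(.012,.222,-.013),pt(.012,.222,.013)]),(255,255,0))]
    o=np.hstack([draw(w,L,165,50,140,142,2.85),draw(w2,M,150,20,140,142,2.85)])
    cv2.imwrite('pics/f.png',o[:,:,::-1])
E
python3 fit.py
```

```text
[0.6036 0.222  0.0538] [[2.2, 2.6], [-2.8, -0.7], [1.2, -3.7], [-5.4, -4.4], [-2.4, -0.4], [-2.1, -4.0], [2.8, -0.5], [-0.2, -3.3], [-1.1, 0.5], [2.7, -1.6], [-3.7, -1.6]]
[ 0.5789 -0.2376 -6.0171] [[-3.4, -1.9], [-0.9, -0.6], [-0.8, -1.3], [-0.5, -0.3], [0.7, 0.3], [2.6, 2.5], [1.1, 3.0]]
```

View pics/f.png

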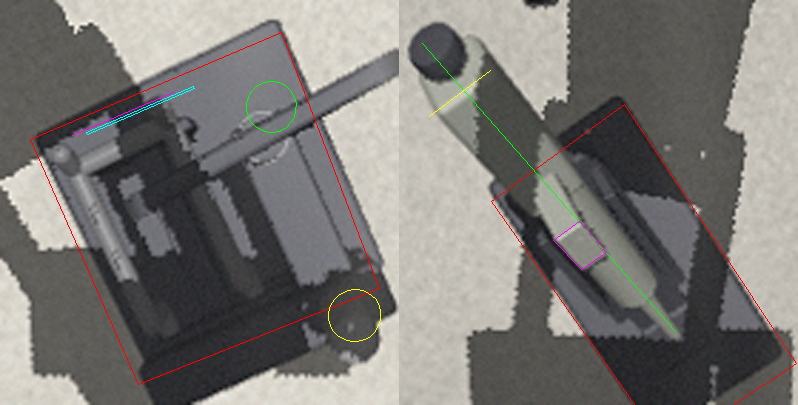

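```bash
cat > fit2.py <<'E'
from fit import *
w,s,e=D['wrist'],A['scene'],A['side'];B=.075
c=lambda u,v:np.array([u,v])/2.85+[165,50]-.5
H=lambda p:[
 (w,[p[3]-B,p[4]+B,.012],c(278,20),1),(w,[p[3]-B,p[4]-B,.012],c(33,137),1),(w,[p[3]+B,p[4]+B,.012],c(390,270),2),
 (w,[.038,.05,.272],c(350,322),2),(w,[-.03,.05,p[6]],c(262,140),1),
 (w,[-.05,-.02,p[5]],c(68,158),1),(w,[-.05,.02,p[5]],c(188,128),1.5),
 (s,[p[3]+B,p[4]-B,.012],(208.8,302.8),1),(s,[p[3]-B,p[4]+B,.012],(293.2,315.2),1),(s,[p[3]-B,p[4]-B,.012],(258.8,278.8),1.5),(s,[.038,.05,.272],(238.8,239.5),1),
 (e,[p[3]-B,p[4]+B,.012],(212.8,148.8),1),(e,[p[3]-B,p[4]-B,.012],(244,172),1),(e,[p[3]+B,p[4]-B,.012],(278.8,152),1),(e,[.038,.05,.272],(249.2,63.5),1),
 (e,[-.054,.025,.137],(232.8,120.8),1),(e,[-.054,.025,.093],(233.5,134),1)]
f=lambda p:np.concatenate([((proj(a,W(p,P))-u)/q).ravel() for a,P,u,q in H(p)]+[[(p[6]-.215)/.02,(p[5]-.21)/.01]])
r=least_squares(f,[.6,.22,.1,0,0,.21,.215],loss='soft_l1');st=r.x
print(st.round(4));print(r.fun[:-2].reshape(-1,2).round(1).tolist())
# keeper angle from tip & axis
ax=W(st,[-.03,.05,.24])[0]
for tip in [np.array([478,112])*k,c(145,195)]:
    t=onz(w,tip,.24);v=t-ax;print('axis',ax.round(4),'tip r',np.hypot(*v[:2]).round(4),'ang',np.degrees(np.arctan2(v[1],v[0])-st[2]).round(1))
cr=np.load('poses.npy',allow_pickle=True)[1]
np.savez('p.npz',st=st,cr=cr)
for n,cc,x,y in(('w',w,165,50),('s',s,190,215),('e',e,190,55)):
    pass
def dr(cc,x,y):
    im=cv2.resize(cc['frame'][y:y+142,x:x+140],None,fx=2.85,fy=2.85,interpolation=cv2.INTER_CUBIC)
    def pl(P,col):
        u=((proj(cc,W(st,P))-[x,y]+.5)*2.85).astype(int);cv2.polylines(im,[u.reshape(-1,1,2)],False,col,1)
    bx,by=st[3:5]
    pl([[bx+a*B,by+b*B,.012] for a,b in((-1,-1),(1,-1),(1,1),(-1,1),(-1,-1))],(255,0,0))
    pl([[.038,.05,.0],[.038,.05,.272]],(255,255,0));pl([[-.03,.05,.18],[-.03,.05,.24]],(0,255,0))
    pl([[-.05,-.02,st[5]],[-.05,-.02,st[5]-.02],[-.05,.02,st[5]-.02],[-.05,.02,st[5]]],(255,0,255))
    pl([[-.054,a,b] for a,b in((-.025,.093),(.025,.093),(.025,.137),(-.025,.137),(-.025,.093))],(0,255,255))
    return im
cv2.imwrite('pics/g.png',np.hstack([dr(w,165,50),dr(e,190,55)])[:,:,::-1])
E
python3 fit2.py
```

```text
[ 0.6128  0.2172  0.0956 -0.0123  0.0109  0.1954  0.208 ]
[[0.8, -0.4], [0.0, 0.1], [-0.3, 0.4], [0.2, 3.3], [-0.3, -0.8], [0.0, 3.7], [-5.4, -1.3], [-3.6, -2.3], [0.4, -1.1], [-1.0, -2.4], [-1.2, 0.1], [-2.3, -2.6], [-1.7, 0.2], [0.8, -2.9], [-0.9, -1.4], [-2.7, -1.7], [-2.9, -3.0]]
axis [0.5782 0.2641 0.24  ] tip r 0.051 ang 92.0
axis [0.5782 0.2641 0.24  ] tip r 0.0425 ang -87.8
```

View pics/g.png

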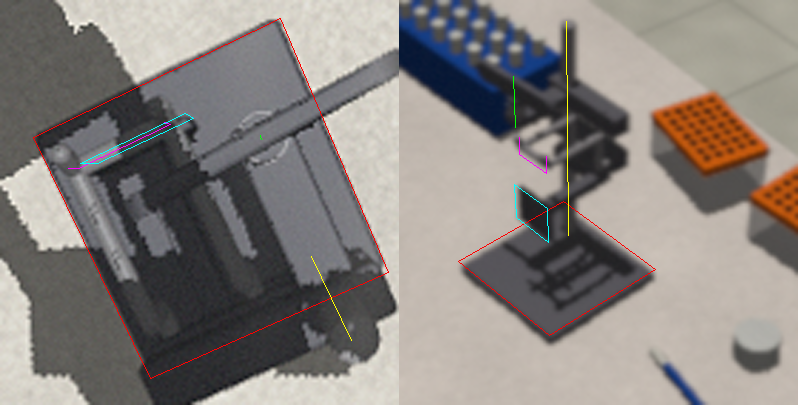

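The overlay fits: stand pose (0.613, 0.217), yaw 0.096; keeper axis (0.578, 0.264); keeper angle about 0.04 rad. The hook bar and backrest line up with the picture, at wrist crop (130,143) and side crop (530,210). Next I'll go above the keeper and align the jaws across the bar.

Call:
move_arm(
  commands=[
    {"hand": 8.7, "travel": [1.73, 3.65, 0.5], "twist": [0, 0, 0]},
    {"hand": 8.7, "travel": [1.73, 3.65, 0.5], "twist": [0, 0, 0]},
    {"hand": 8.7, "travel": [1.73, 3.65, 0.5], "twist": [0, 0, 0]},
    {"hand": 8.7, "travel": [1.73, 3.65, 0.5], "twist": [0, 0, 0]},
    {"hand": 8.7, "travel": [1.73, 3.65, 0.5], "twist": [0, 0, 0]},
  ],
)

```text
time: 3.9
position: [0.608, -0.0151, 0.3957]
tool_rot: [0.164, 0.986, 0.0, 0.001]
ft_force: [0.9, 0.4, 0.7]
grip_width: 0.087
grip_force: 0.0
```

Call:
move_arm(
  commands=[
    {"hand": 5, "travel": [1.73, 3.65, 0.5], "twist": [0, 0, 0]},
    {"hand": 5, "travel": [1.73, 3.65, 0.5], "twist": [0, 0, 0]},
    {"hand": 5, "travel": [1.73, 3.65, 0.5], "twist": [0, 0, 0]},
    {"hand": 5, "travel": [1.73, 3.65, 0.5], "twist": [0, 0, 0]},
    {"hand": 4, "travel": [1.73, 3.65, 0.5], "twist": [0, 0, 0]},
  ],
)

```text
time: 4.32
position: [0.5852, 0.1857, 0.3709]
tool_rot: [0.164, 0.986, 0.0, 0.001]
ft_force: [0.7, 0.1, 0.9]
grip_width: 0.0612
grip_force: 0.0
```

Call:
move_arm(
  commands=[
    {"hand": 4, "travel": [1.73, 3.65, 0.5], "twist": [0, 0, 0]},
    {"hand": 4, "travel": [1.73, 3.65, 0.5], "twist": [0, 0, 0]},
    {"hand": 4, "travel": [0, 0, 0], "twist": [0, 0, 7.04]},
    {"hand": 4, "travel": [0, 0, 0], "twist": [0, 0, 7.04]},
    {"hand": 4, "travel": [0, 0, 0], "twist": [0, 0, 7.04]},
  ],
)

```text
time: 4.73
position: [0.5761, 0.2653, 0.3606]
tool_rot: [0.344, 0.939, 0.0, 0.0]
ft_force: [-0.6, -0.3, 0.1]
grip_width: 0.0408
grip_force: 0.0
```

Call:
move_arm(
  commands=[
    {"hand": 4, "travel": [0, 0, 0], "twist": [0, 0, 7.04]},
    {"hand": 4, "travel": [0, 0, 0], "twist": [0, 0, 7.04]},
    {"hand": 4, "travel": [0, 0, 0], "twist": [0, 0, 7.04]},
    {"hand": 4, "travel": [0, 0, 0], "twist": [0, 0, 7.04]},
    {"hand": 4, "travel": [0, 0, 0], "twist": [0, 0, 7.04]},
  ],
)

```text
time: 5.15
position: [0.5766, 0.264, 0.3609]
tool_rot: [0.613, 0.79, 0.0, 0.0]
ft_force: [-0.4, -0.1, -0.4]
grip_width: 0.0401
grip_force: 0.0
```

Call:
move_arm(
  commands=[
    {"hand": 4, "travel": [0, 0, 0], "twist": [0, 0, 7.04]},
    {"hand": 4, "travel": [0, 0, 0], "twist": [0, 0, 0]},
    {"hand": 4, "travel": [0, 0, 0], "twist": [0, 0, 0]},
  ],
)

```text
time: 5.4
position: [0.5771, 0.2634, 0.3608]
tool_rot: [0.657, 0.754, 0.0, 0.0]
ft_force: [0.3, -0.7, 0.1]
grip_width: 0.0396
grip_force: 0.0
```

```bash
cat > go.py <<'E'
# go.py x y z [yaw_deg of tool y, tool down] : tool-frame shift (cm) and twist (deg) to target
import sys;from geo import *;from rig import robot
o=robot.get_obs();Rm=R.from_quat(o['tool_rot']);t=list(map(float,sys.argv[1:]))
print('now',o['time'],o['position'].round(4),'tooly yaw',np.degrees(np.arctan2(*Rm.as_matrix()[1::-1,1])).round(2),'tilt',np.degrees(np.arccos(-Rm.as_matrix()[2,2])).round(2),'q',o['q'].round(2),'F',o['ft_force'].round(1),'grip',o['grip_width'].round(4),o['grip_force'])
print('shift cm',(Rm.inv().apply(np.array(t[:3])-o['position'])*100).round(2))
if len(t)>3:
    a=np.radians(t[3]);y=[np.cos(a),np.sin(a),0];M=np.c_[np.cross(y,[0,0,-1]),y,[0,0,-1]]
    print('twist deg',np.degrees((Rm.inv()*R.from_matrix(M)).as_rotvec()).round(2))
E
python3 go.py 0.578 0.264 0.234 7.7
```

```text
Traceback (most recent call last):
  File "go.py", line 4, in <module>
    print('now',o['time'],o['position'].round(4),'tooly yaw',np.degrees(np.arctan2(*Rm.as_matrix()[1::-1,1])).round(2),'tilt',np.degrees(np.arccos(-Rm.as_matrix()[2,2])).round(2),'q',o['q'].round(2),'F',o['ft_force'].round(1),'grip',o['grip_width'].round(4),o['grip_force'])
                                                                                                                                                                                                                                         ^^^^^^^^^^^^^^^^^^^^^
AttributeError: 'float' object has no attribute 'round'
```

Call:
move_arm(
  commands=[
    {"hand": 4, "travel": [0, 0, 3.5], "twist": [0, 0, 0]},
    {"hand": 4, "travel": [0, 0, 3.5], "twist": [0, 0, 0]},
    {"hand": 4, "travel": [0, 0, 3.2], "twist": [0, 0, 0]},
    {"hand": 4, "travel": [0, 0, 1.5], "twist": [0, 0, 0]},
    {"hand": 4, "travel": [0, 0, 1], "twist": [0, 0, 0]},
  ],
)

```text
time: 5.82
position: [0.5762, 0.2623, 0.2305]
tool_rot: [0.657, 0.753, -0.002, -0.001]
ft_force: [-0.9, 0.8, -0.2]
grip_width: 0.04
grip_force: 0.0
```

Call:
move_arm(
  commands=[
    {"hand": 0, "travel": [0, 0, 0], "twist": [0, 0, 0]},
    {"hand": 0, "travel": [0, 0, 0], "twist": [0, 0, 0]},
    {"hand": 0, "travel": [0, 0, 0], "twist": [0, 0, 0]},
    {"hand": 0, "travel": [0, 0, 0], "twist": [0, 0, 0]},
    {"hand": 0, "travel": [0, 0, 0], "twist": [0, 0, 0]},
  ],
  force=10,
)

```text
time: 6.23
position: [0.579, 0.2623, 0.2348]
tool_rot: [0.659, 0.752, 0.001, 0.001]
ft_force: [0.0, -0.6, 0.4]
grip_width: 0.0146
grip_force: 0.0
```

```bash
sed -i "s/o\['grip_width'\].round(4)/o['grip_width']/" go.py; python3 go.py 0.578 0.264 0.234 7.7
```

```text
now 6.2333 [0.579  0.2623 0.2348] tooly yaw 7.59 tilt 0.18 q [0.25 0.54 1.41 0.   1.19 0.12] F [ 0.  -0.6  0.4] grip 0.014609890095626379 0.0
shift cm [ 0.18 -0.08  0.08]
twist deg [ 0.18 -0.02 -0.11]
```

Call:
move_arm(
  commands=[
    {"hand": 0, "travel": [0, 0, 0], "twist": [0, 0, 0]},
    {"hand": 0, "travel": [0, 0, 0], "twist": [0, 0, 0]},
    {"hand": 0, "travel": [0, 0, 0], "twist": [0, 0, 0]},
  ],
)

```text
time: 6.48
position: [0.5787, 0.2622, 0.2343]
tool_rot: [0.659, 0.752, 0.001, 0.001]
ft_force: [-0.7, -0.3, 4.9]
grip_width: 0.0081
grip_force: 10.0
```

Call:
move_arm(
  commands=[
    {"hand": 0, "travel": [0, 0, 0], "twist": [0, 0, -5]},
    {"hand": 0, "travel": [0, 0, 0], "twist": [0, 0, -5]},
  ],
)

```text
time: 6.65
position: [0.5793, 0.2623, 0.2343]
tool_rot: [0.589, 0.808, 0.001, 0.001]
ft_force: [0.3, 1.5, 3.5]
grip_width: 0.008
grip_force: 10.0
```

```bash
python3 go.py 0.578 0.264 0.234 91.5
```

```text
now 6.65 [0.5793 0.2623 0.2343] tooly yaw 17.8 tilt 0.19 q [ 0.25  0.54  1.41  0.    1.19 -0.06] F [0.3 1.5 3.5] grip 0.008040439408414795 9.999426305294037
shift cm [ 0.2  -0.07  0.03]
twist deg [  0.16   0.13 -73.7 ]
```

Call:
move_arm(
  commands=[
    {"hand": 0, "travel": [0, 0, 0], "twist": [0, 0, -6.7]},
    {"hand": 0, "travel": [0, 0, 0], "twist": [0, 0, -6.7]},
    {"hand": 0, "travel": [0, 0, 0], "twist": [0, 0, -6.7]},
    {"hand": 0, "travel": [0, 0, 0], "twist": [0, 0, -6.7]},
    {"hand": 0, "travel": [0, 0, 0], "twist": [0, 0, -6.7]},
  ],
)

```text
time: 7.07
position: [0.5808, 0.2634, 0.2343]
tool_rot: [0.331, 0.944, 0.003, 0.003]
ft_force: [4.1, 3.1, -0.1]
grip_width: 0.0082
grip_force: 10.0
```

Call:
move_arm(
  commands=[
    {"hand": 0, "travel": [0, 0, 0], "twist": [0, 0, -6.7]},
    {"hand": 0, "travel": [0, 0, 0], "twist": [0, 0, -6.7]},
    {"hand": 0, "travel": [0, 0, 0], "twist": [0, 0, -6.7]},
    {"hand": 0, "travel": [0, 0, 0], "twist": [0, 0, -6.7]},
    {"hand": 0, "travel": [0, 0, 0], "twist": [0, 0, -6.7]},
  ],
)

```text
time: 7.48
position: [0.5815, 0.2651, 0.2344]
tool_rot: [0.045, 0.999, 0.004, 0.004]
ft_force: [5.4, 8.7, 0.5]
grip_width: 0.0079
grip_force: 10.0
```

Call:
move_arm(
  commands=[
    {"hand": 0, "travel": [0, 0, 0], "twist": [0, 0, -6.7]},
    {"hand": 0, "travel": [0, 0, 0], "twist": [0, 0, 0]},
    {"hand": 0, "travel": [0, 0, 0], "twist": [0, 0, 0]},
    {"hand": 0, "travel": [0, 0, 0], "twist": [0, 0, 0]},
    {"hand": 0, "travel": [0, 0, 0], "twist": [0, 0, 0]},
  ],
)

```text
time: 7.9
position: [0.5816, 0.2655, 0.2344]
tool_rot: [-0.011, 1.0, 0.004, 0.005]
ft_force: [5.2, 7.4, -1.3]
grip_width: 0.0081
grip_force: 10.0
```

Call:
move_arm(
  commands=[
    {"hand": 4, "travel": [0, 0, 0], "twist": [0, 0, 0]},
    {"hand": 4, "travel": [0, 0, 0], "twist": [0, 0, 0]},
    {"hand": 4, "travel": [0, 0, 0], "twist": [0, 0, 0]},
    {"hand": 4, "travel": [0, 0, 0], "twist": [0, 0, 0]},
    {"hand": 4, "travel": [0, 0, 0], "twist": [0, 0, 0]},
  ],
)

```text
time: 8.32
position: [0.5776, 0.2617, 0.2327]
tool_rot: [-0.011, 1.0, -0.0, -0.001]
ft_force: [0.8, 0.1, -0.2]
grip_width: 0.0333
grip_force: 0.0
```

Call:
move_arm(
  commands=[
    {"hand": 4, "travel": [0, 0, -2], "twist": [0, 0, 0]},
    {"hand": 4, "travel": [0, 0, -4], "twist": [0, 0, 0]},
    {"hand": 4, "travel": [0, 0, -4], "twist": [0, 0, 0]},
    {"hand": 4, "travel": [0, 0, -4], "twist": [0, 0, 0]},
    {"hand": 4, "travel": [0, 0, -4], "twist": [0, 0, 0]},
  ],
)

```text
time: 8.73
position: [0.5774, 0.2619, 0.4144]
tool_rot: [-0.011, 1.0, -0.0, -0.001]
ft_force: [1.7, 0.5, -0.5]
grip_width: 0.0401
grip_force: 0.0
```

```bash
python3 go.py 0.578 0.264 0.4 97; cat > pip.py <<'E'
from fit import *
cr=np.load('p.npz')['cr'];z=lambda a,x=0,y=0:np.array([.03-a*np.sin(.6109)+x*np.cos(.6109),y,.034+a*np.cos(.6109)+x*np.sin(.6109)])
w2,s,e=E['wrist'],A['scene'],A['side']
c=lambda u,v:np.array([u-400,v])/2.85+[150,20]-.5
# pipette only fit: position free (x,y,yaw), cradle kinematics fixed
O=[(w2,z(.237),c(436,47),1),(w2,z(.156,.041),c(579,245),1),(w2,z(0),c(680,338),1.5),(w2,z(.222,-.0,.013),c(479,45),2),(w2,z(.222,0,-.013),c(427,100),2),
   (s,z(.237),(209,130.5),2),(e,z(.237),(333.8,224.4),2)]
cr=fit([.58,-.238,.266],O);np.savez('p.npz',st=np.load('p.npz')['st'],cr=cr)
print('grip',W(cr,z(.205)),'rest',W(cr,z(.16,.0225)),'axis',R.from_euler('z',cr[2]).apply([-np.sin(.6109),0,np.cos(.6109)]))
E
python3 pip.py
```

```text
now 8.7333 [0.5774 0.2619 0.4144] tooly yaw 91.27 tilt 0.11 q [ 0.25  0.4   1.15  0.    1.59 -1.34] F [ 1.7  0.5 -0.5] grip 0.04007265179292734 0.0
shift cm [-0.07  0.21  1.44]
twist deg [-0.   -0.11 -5.73]
[ 0.5808 -0.2372  0.2491] [[-1.8, -0.7], [2.0, 1.7], [-0.6, -0.7], [1.2, 1.1], [-0.3, -0.7], [-0.9, -1.1], [-0.6, -0.8]]
grip [[ 0.49590842 -0.25881832  0.20192208]] rest [[ 0.53878608 -0.24791314  0.17796725]] axis [-0.55590719 -0.14138524  0.81913211]
```

The keeper is turned to about 1.5 rad, and the forces refine its axis to about (0.580, 0.2657), so the stand shifts by about +1.7 mm in x and y. Next I'll check that the tilted grasp can be reached with a small kinematic model fitted from the readings.

```bash
cat > kin.py <<'E'
from geo import *
from rig import robot
from scipy.optimize import least_squares
obs=[v['obs'] for n in 'acde' for v in pickle.load(open(f'pics/{n}.pkl','rb')).values()]+[robot.get_obs()]
y=lambda t:R.from_euler('y',t);zz=lambda t:R.from_euler('z',t)
def fk(q,p):
    h,l2,l3,off,d=p
    Rb=zz(q[0]);a=Rb*y(q[1]+q[2]);Rt=a*zz(q[3])*y(q[4])*zz(q[5]+np.pi/2)
    P=Rb.apply([0,off,h]+y(q[1]).apply([0,0,l2]))+a.apply([0,0,l3])+Rt.apply([0,0,d]);return P,Rt
D_=.27
f=lambda p:np.concatenate([fk(o['q'],[*p,D_])[0]-o['position'] for o in obs])
r=least_squares(f,[.4,.4,.4,.11]);p=[*r.x,D_];print('geom',np.round(p,3),'res mm',(np.abs(r.fun).max()*1e3).round(2))
print('rot err',max((fk(o['q'],p)[1].inv()*R.from_quat(o['tool_rot'])).magnitude() for o in obs))
def ik(pos,Rt,q0):
    g=lambda q:np.r_[(fk(q,p)[0]-pos)*5,(fk(q,p)[1].inv()*Rt).as_rotvec()]
    r=least_squares(g,q0,bounds=([-3.08,-.75,.22,-1.43,0,-2.85],[3.08,2.2,2.44,4.57,2.65,2.85]));return r.x,r.cost
q0=robot.get_obs()['q']
for grip in([.496,-.259,.202],):
  pz=np.array([-.556,-.1414,.8191]);py=np.array([-.2465,.9691,0])
  for s in(1,-1):
    Y=s*py;Z=-pz;M=R.from_matrix(np.c_[np.cross(Y,Z),Y,Z])
    for back in(0,.09):
        q,c=ik(np.array(grip)-(back-.005)*Z,M,[-.6,.4,1.3,0,1.,-2 if s>0 else 1]);print(s,back,q.round(2),'cost',round(c,5))
E
python3 kin.py
```

```text
geom [0.182 0.544 0.4   0.111 0.27 ] res mm 25.32
rot err 6.100470573070066e-16
1 0 [-0.81  0.29  1.95  0.5   0.71 -2.85] cost 0.03293
1 0.09 [-0.92  0.15  1.92  0.46  0.9  -2.85] cost 0.03235
-1 0 [-0.95  0.3   2.05  0.89  0.76 -0.29] cost 0.0
-1 0.09 [-1.06  0.16  2.01  0.75  0.95 -0.19] cost 0.0
```

Only the flipped jaw orientation is reachable (tool y along −pipette y). I'll spin the tool 167°, cross to the cradle and tilt 35°.

Call:
move_arm(
  commands=[
    {"hand": 4, "travel": [0, 0, 0], "twist": [0, 0, 7]},
    {"hand": 4, "travel": [0, 0, 0], "twist": [0, 0, 7]},
    {"hand": 4, "travel": [0, 0, 0], "twist": [0, 0, 7]},
    {"hand": 4, "travel": [0, 0, 0], "twist": [0, 0, 7]},
    {"hand": 4, "travel": [0, 0, 0], "twist": [0, 0, 7]},
  ],
)

```text
time: 9.15
position: [0.5776, 0.2619, 0.4126]
tool_rot: [0.293, 0.956, -0.0, -0.001]
ft_force: [0.5, -0.5, 0.5]
grip_width: 0.0398
grip_force: 0.0
```

Call:
move_arm(
  commands=[
    {"hand": 4, "travel": [0, 0, 0], "twist": [0, 0, 7]},
    {"hand": 4, "travel": [0, 0, 0], "twist": [0, 0, 7]},
    {"hand": 4, "travel": [0, 0, 0], "twist": [0, 0, 7]},
    {"hand": 4, "travel": [0, 0, 0], "twist": [0, 0, 7]},
    {"hand": 4, "travel": [0, 0, 0], "twist": [0, 0, 7]},
  ],
)

```text
time: 9.57
position: [0.5776, 0.2619, 0.4124]
tool_rot: [0.567, 0.824, -0.001, -0.001]
ft_force: [-0.6, 0.1, 0.0]
grip_width: 0.0397
grip_force: 0.0
```

Call:
move_arm(
  commands=[
    {"hand": 4, "travel": [0, 0, 0], "twist": [0, 0, 7]},
    {"hand": 4, "travel": [0, 0, 0], "twist": [0, 0, 7]},
    {"hand": 4, "travel": [0, 0, 0], "twist": [0, 0, 7]},
    {"hand": 4, "travel": [0, 0, 0], "twist": [0, 0, 7]},
    {"hand": 4, "travel": [0, 0, 0], "twist": [0, 0, 7]},
  ],
)

```text
time: 9.98
position: [0.5777, 0.2619, 0.4124]
tool_rot: [0.788, 0.615, -0.001, -0.001]
ft_force: [-0.1, 0.1, 0.3]
grip_width: 0.0397
grip_force: 0.0
```

Call:
move_arm(
  commands=[
    {"hand": 4, "travel": [0, 0, 0], "twist": [0, 0, 7]},
    {"hand": 4, "travel": [0, 0, 0], "twist": [0, 0, 7]},
    {"hand": 4, "travel": [0, 0, 0], "twist": [0, 0, 7]},
    {"hand": 4, "travel": [0, 0, 0], "twist": [0, 0, 7]},
    {"hand": 4, "travel": [0, 0, 0], "twist": [0, 0, 7]},
  ],
)

```text
time: 10.4
position: [0.5777, 0.2619, 0.4125]
tool_rot: [0.937, 0.35, -0.001, -0.0]
ft_force: [-0.4, 0.5, -0.1]
grip_width: 0.0402
grip_force: 0.0
```

Call:
move_arm(
  commands=[
    {"hand": 4, "travel": [0, 0, 0], "twist": [0, 0, 7]},
    {"hand": 4, "travel": [0, 0, 0], "twist": [0, 0, 7]},
    {"hand": 4, "travel": [0, 0, 0], "twist": [0, 0, 7]},
    {"hand": 4, "travel": [0, 0, 0], "twist": [0, 0, 6]},
  ],
)

```text
time: 10.73
position: [0.5776, 0.2619, 0.4124]
tool_rot: [0.993, 0.121, -0.001, 0.0]
ft_force: [0.2, -1.2, 0.2]
grip_width: 0.0398
grip_force: 0.0
```

Call:
move_arm(
  commands=[
    {"hand": 5, "travel": [-1.85, 3.45, 0], "twist": [0, 0, 0]},
    {"hand": 5, "travel": [-1.85, 3.45, 0], "twist": [0, 0, 0]},
    {"hand": 5, "travel": [-1.85, 3.45, 0], "twist": [0, 0, 0]},
    {"hand": 5, "travel": [-1.85, 3.45, 0], "twist": [0, 0, 0]},
    {"hand": 5, "travel": [-1.85, 3.45, 0], "twist": [0, 0, 0]},
  ],
)

```text
time: 11.15
position: [0.5297, 0.0707, 0.4126]
tool_rot: [0.992, 0.124, -0.001, -0.0]
ft_force: [0.8, -0.2, 0.1]
grip_width: 0.0497
grip_force: 0.0
```

Call:
move_arm(
  commands=[
    {"hand": 5, "travel": [-1.85, 3.45, 0], "twist": [0, 0, 0]},
    {"hand": 5, "travel": [-1.85, 3.45, 0], "twist": [0, 0, 0]},
    {"hand": 5, "travel": [-1.85, 3.45, 0], "twist": [0, 0, 0]},
    {"hand": 5, "travel": [-1.85, 3.45, 0], "twist": [0, 0, 0]},
    {"hand": 5, "travel": [-1.85, 3.45, 0], "twist": [0, 0, 0]},
  ],
)

```text
time: 11.57
position: [0.4826, -0.1192, 0.4129]
tool_rot: [0.992, 0.124, -0.0, -0.0]
ft_force: [0.9, -0.4, 0.2]
grip_width: 0.05
grip_force: 0.0
```

Call:
move_arm(
  commands=[
    {"hand": 5, "travel": [-1.85, 3.45, 0], "twist": [0, 0, 0]},
    {"hand": 5, "travel": [-1.85, 3.45, 0], "twist": [0, 0, 0]},
    {"hand": 5, "travel": [-1.85, 3.45, 0], "twist": [0, 0, 0]},
    {"hand": 5, "travel": [-1.85, 3.45, 0], "twist": [0, 0, 0]},
  ],
)

```text
time: 11.9
position: [0.445, -0.2712, 0.4128]
tool_rot: [0.992, 0.124, -0.0, -0.001]
ft_force: [-0.1, -0.4, -0.6]
grip_width: 0.0499
grip_force: 0.0
```

Call:
move_arm(
  commands=[
    {"hand": 5, "travel": [0, 0, 0], "twist": [0, 7, 0]},
    {"hand": 5, "travel": [0, 0, 0], "twist": [0, 7, 0]},
    {"hand": 5, "travel": [0, 0, 0], "twist": [0, 7, 0]},
    {"hand": 5, "travel": [0, 0, 0], "twist": [0, 7, 0]},
    {"hand": 5, "travel": [0, 0, 0], "twist": [0, 7, 0]},
  ],
)

```text
time: 12.32
position: [0.446, -0.2699, 0.4139]
tool_rot: [0.945, 0.118, 0.301, -0.036]
ft_force: [0.2, 0.7, -1.1]
grip_width: 0.05
grip_force: 0.0
```

Call:
move_arm(
  commands=[
    {"hand": 5, "travel": [0, 0, 0], "twist": [0, 0, 0]},
    {"hand": 5, "travel": [0, 0, 0], "twist": [0, 0, 0]},
    {"hand": 5, "travel": [0, 0, 0], "twist": [0, 0, 0]},
  ],
)

```text
time: 12.57
position: [0.4465, -0.2703, 0.4136]
tool_rot: [0.947, 0.118, 0.298, -0.037]
ft_force: [0.2, 0.5, 0.2]
grip_width: 0.0498
grip_force: 0.0
```

```bash
cat > goal.py <<'E'
# goal.py: pos x y z, tool y vec(2), tilt deg -> shift & twist
import sys;from geo import *;from rig import robot
o=robot.get_obs();Rm=R.from_quat(o['tool_rot'])
x,y,z,yaw,tilt=map(float,sys.argv[1:6])
a=np.radians(yaw);Y=[np.cos(a),np.sin(a),0];M=R.from_matrix(np.c_[np.cross(Y,[0,0,-1]),Y,[0,0,-1]])*R.from_euler('y',tilt,degrees=True)
print('t',o['time'],'pos',o['position'].round(4),'axes z',Rm.as_matrix()[:,2].round(3),'y',Rm.as_matrix()[:,1].round(3),'q',o['q'].round(2),'F',o['ft_force'].round(1),'grip',round(o['grip_width'],4),round(o['grip_force'],1))
print('shift(now axes) cm',(Rm.inv().apply(np.array([x,y,z])-o['position'])*100).round(2),'(goal axes)',(M.inv().apply(np.array([x,y,z])-o['position'])*100).round(2),'twist deg',np.degrees((Rm.inv()*M).as_rotvec()).round(2))
E
python3 goal.py .4487 -.271 .2716 -75.73 35; python3 snap.py h scene side |tail -1|cut -c1-50
```

```text
t 12.5667 pos [ 0.4465 -0.2703  0.4136] axes z [ 0.555  0.14  -0.82 ] y [ 0.246 -0.969  0.001] q [-1.1   0.09  1.73  0.63  1.24  0.04] F [0.2 0.5 0.2] grip 0.0498 0.0
shift(now axes) cm [-7.96  0.12 11.76] (goal axes) [-7.98  0.13 11.74] twist deg [0.04 0.09 0.01]
        -0.05262461,   0.03153827]), 'position': a
```

Call:
move_arm(
  commands=[
    {"hand": 5, "travel": [-2, 0.03, 2.94], "twist": [0, 0, 0]},
    {"hand": 5, "travel": [-2, 0.03, 2.94], "twist": [0, 0, 0]},
    {"hand": 5, "travel": [-2, 0.03, 2.94], "twist": [0, 0, 0]},
    {"hand": 5, "travel": [-2, 0.03, 2.94], "twist": [0, 0, 0]},
    {"hand": 5, "travel": [0, 0, 0], "twist": [0, 0, 0]},
  ],
)

```text
time: 13.08
position: [0.4475, -0.2671, 0.2655]
tool_rot: [0.947, 0.118, 0.295, -0.043]
ft_force: [-0.2, 0.6, -0.6]
grip_width: 0.0497
grip_force: 0.0
```

Call:
move_arm(
  commands=[
    {"hand": 5, "travel": [0, 0, 2.5], "twist": [0, 0, 0]},
    {"hand": 5, "travel": [0, 0, 2.5], "twist": [0, 0, 0]},
    {"hand": 5, "travel": [0, 0, 2.5], "twist": [0, 0, 0]},
    {"hand": 5, "travel": [0, 0, 1.5], "twist": [0, 0, 0]},
    {"hand": 5, "travel": [0, 0, 0], "twist": [0, 0, 0]},
  ],
)

```text
time: 13.5
position: [0.5006, -0.2569, 0.197]
tool_rot: [0.946, 0.12, 0.299, -0.039]
ft_force: [-0.2, 0.7, 0.1]
grip_width: 0.0497
grip_force: 0.0
```

```bash
python3 goal.py .4987 -.2581 .1979 -75.73 35; python3 snap.py i scene side|tail -1|cut -c1-30;python3 - <<'E'
import pickle,cv2,numpy as np
d=pickle.load(open('pics/i.pkl','rb'))
r=lambda im,x,y:cv2.resize(im[y:y+120,x:x+120],(400,400),interpolation=cv2.INTER_CUBIC)
cv2.imwrite('pics/i2.png',np.hstack([r(d['scene']['frame'],140,90),r(d['side']['frame'],270,160)])[:,:,::-1])
E
```

```text
t 13.5 pos [ 0.5006 -0.2569  0.197 ] axes z [ 0.556  0.145 -0.819] y [ 0.25  -0.968 -0.001] q [-0.97  0.46  1.95  0.92  0.74 -0.36] F [-0.2  0.7  0.1] grip 0.0497 0.0
shift(now axes) cm [-0.12  0.07 -0.2 ] (goal axes) [-0.12  0.07 -0.2 ] twist deg [-0.18 -0.03  0.14]
        7.68005457e-01,  2.222
```

View pics/i2.png

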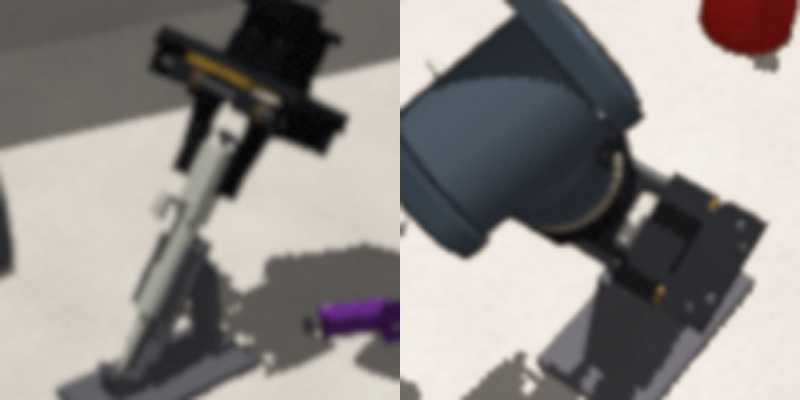

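The jaws straddle the white head: left crop, head at (210,150) with fingers at (190,140) and (235,165). I'll close, then draw the pipette out along its axis.

Call:
move_arm(
  commands=[
    {"hand": 1, "travel": [0, 0, 0], "twist": [0, 0, 0]},
    {"hand": 1, "travel": [0, 0, 0], "twist": [0, 0, 0]},
    {"hand": 1, "travel": [0, 0, 0], "twist": [0, 0, 0]},
    {"hand": 1, "travel": [0, 0, 0], "twist": [0, 0, 0]},
    {"hand": 1, "travel": [0, 0, 0], "twist": [0, 0, 0]},
  ],
  force=35,
)

```text
time: 14.02
position: [0.4984, -0.2582, 0.1979]
tool_rot: [0.946, 0.118, 0.299, -0.037]
ft_force: [-2.1, -0.6, 2.3]
grip_width: 0.0261
grip_force: 35.0
```

Call:
move_arm(
  commands=[
    {"hand": 1, "travel": [0, 0, 0], "twist": [0, 0, 0]},
    {"hand": 1, "travel": [0, 0, 0], "twist": [0, 0, 0]},
    {"hand": 1, "travel": [0, 0, 0], "twist": [0, 0, 0]},
    {"hand": 1, "travel": [0, 0, 0], "twist": [0, 0, 0]},
  ],
)

```text
time: 14.35
position: [0.4985, -0.2582, 0.1978]
tool_rot: [0.946, 0.118, 0.299, -0.037]
ft_force: [-3.3, 0.4, 6.3]
grip_width: 0.0258
grip_force: 35.0
```

```bash
python3 goal.py .4987 -.2581 .1979 -75.73 35
```

```text
t 14.35 pos [ 0.4985 -0.2582  0.1978] axes z [ 0.557  0.141 -0.819] y [ 0.246 -0.969  0.001] q [-0.98  0.45  1.95  0.93  0.74 -0.36] F [-3.3  0.4  6.3] grip 0.0258 35.0
shift(now axes) cm [ 0.03 -0.01  0.01] (goal axes) [ 0.03 -0.01  0.01] twist deg [ 0.05 -0.03  0.01]
```

Call:
move_arm(
  commands=[
    {"hand": 1, "travel": [0, 0, -1], "twist": [0, 0, 0]},
    {"hand": 1, "travel": [0, 0, -2], "twist": [0, 0, 0]},
    {"hand": 1, "travel": [0, 0, -2], "twist": [0, 0, 0]},
    {"hand": 1, "travel": [0, 0, -2], "twist": [0, 0, 0]},
    {"hand": 1, "travel": [0, 0, -2], "twist": [0, 0, 0]},
  ],
)

```text
time: 14.77
position: [0.4474, -0.2702, 0.2715]
tool_rot: [0.946, 0.118, 0.298, -0.038]
ft_force: [0.1, -0.8, -0.7]
grip_width: 0.0255
grip_force: 35.0
```

Call:
move_arm(
  commands=[
    {"hand": 1, "travel": [0, 0, -2], "twist": [0, 0, 0]},
    {"hand": 1, "travel": [0, 0, -2], "twist": [0, 0, 0]},
    {"hand": 1, "travel": [0, 0, -2], "twist": [0, 0, 0]},
    {"hand": 1, "travel": [0, 0, -2], "twist": [0, 0, 0]},
    {"hand": 1, "travel": [0, 0, 0], "twist": [0, 0, 0]},
  ],
)

```text
time: 15.18
position: [0.4031, -0.2836, 0.339]
tool_rot: [0.946, 0.118, 0.299, -0.034]
ft_force: [0.2, -1.0, -1.2]
grip_width: 0.0255
grip_force: 35.0
```

```bash
python3 goal.py .44 -.25 .45 -75.73 0
```

```text
t 15.1833 pos [ 0.4031 -0.2836  0.339 ] axes z [ 0.557  0.136 -0.819] y [ 0.244 -0.97   0.006] q [-1.21  0.15  1.89  0.68  1.13 -0.2 ] F [ 0.2 -1.  -1.2] grip 0.0255 35.0
shift(now axes) cm [ 9.98 -2.29 -6.58] (goal axes) [  4.41  -2.35 -11.1 ] twist deg [ 3.500e-01 -3.498e+01 -1.000e-02]
```

Call:
move_arm(
  commands=[
    {"hand": 1, "travel": [1.9, 0, -2.73], "twist": [0, 0, 0]},
    {"hand": 1, "travel": [1.9, 0, -2.73], "twist": [0, 0, 0]},
    {"hand": 1, "travel": [1.9, 0, -2.73], "twist": [0, 0, 0]},
  ],
)

```text
time: 15.43
position: [0.4031, -0.2811, 0.436]
tool_rot: [0.947, 0.118, 0.297, -0.039]
ft_force: [0.1, 0.0, -1.1]
grip_width: 0.0257
grip_force: 35.0
```

Call:
move_arm(
  commands=[
    {"hand": 1, "travel": [0, 0, 0], "twist": [0, -5, 0]},
    {"hand": 1, "travel": [0, 0, 0], "twist": [0, -5, 0]},
    {"hand": 1, "travel": [0, 0, 0], "twist": [0, -5, 0]},
    {"hand": 1, "travel": [0, 0, 0], "twist": [0, -5, 0]},
    {"hand": 1, "travel": [0, 0, 0], "twist": [0, -5, 0]},
  ],
)

```text
time: 15.85
position: [0.4034, -0.2816, 0.4357]
tool_rot: [0.989, 0.124, 0.084, -0.011]
ft_force: [0.4, 0.6, 0.1]
grip_width: 0.0257
grip_force: 35.0
```

Call:
move_arm(
  commands=[
    {"hand": 1, "travel": [0, 0, 0], "twist": [0, -5, 0]},
    {"hand": 1, "travel": [0, 0, 0], "twist": [0, -5, 0]},
    {"hand": 1, "travel": [0, 0, 0], "twist": [0, 0, 3]},
    {"hand": 1, "travel": [0, 0, 0], "twist": [0, 0, 3]},
    {"hand": 1, "travel": [0, 0, 0], "twist": [0, 0, 2.8]},
  ],
)

```text
time: 16.27
position: [0.4041, -0.281, 0.4346]
tool_rot: [0.999, 0.047, -0.001, -0.001]
ft_force: [-0.0, -0.2, -0.6]
grip_width: 0.0258
grip_force: 35.0
```

Call:
move_arm(
  commands=[
    {"hand": 1, "travel": [0, 0, 0], "twist": [0, 0, 0]},
    {"hand": 1, "travel": [0, 0, 0], "twist": [0, 0, 0]},
  ],
)

```text
time: 16.43
position: [0.4036, -0.2815, 0.4352]
tool_rot: [0.999, 0.049, -0.001, -0.001]
ft_force: [-0.3, 0.2, -1.6]
grip_width: 0.0259
grip_force: 35.0
```

```bash
python3 goal.py .5424 .2119 .42 -84.52 0
```

```text
t 16.4333 pos [ 0.4036 -0.2815  0.4352] axes z [-0.001  0.002 -1.   ] y [ 0.097 -0.995 -0.002] q [-0.84  0.16  1.45  0.    1.54  0.64] F [-0.3  0.2 -1.6] grip 0.0259 35.0
shift(now axes) cm [ 18.6  -47.75   1.58] (goal axes) [ 18.53 -47.78   1.52] twist deg [-0.1   0.07  0.09]
```

Call:
move_arm(
  commands=[
    {"hand": 1, "travel": [1.33, -3.41, 0], "twist": [0, 0, 0]},
    {"hand": 1, "travel": [1.33, -3.41, 0], "twist": [0, 0, 0]},
    {"hand": 1, "travel": [1.33, -3.41, 0], "twist": [0, 0, 0]},
    {"hand": 1, "travel": [1.33, -3.41, 0], "twist": [0, 0, 0]},
    {"hand": 1, "travel": [1.33, -3.41, 0], "twist": [0, 0, 0]},
  ],
)

```text
time: 16.85
position: [0.4535, -0.1043, 0.4359]
tool_rot: [0.999, 0.048, -0.0, -0.0]
ft_force: [0.1, -0.1, -0.8]
grip_width: 0.0254
grip_force: 35.0
```

Call:
move_arm(
  commands=[
    {"hand": 1, "travel": [1.33, -3.41, 0], "twist": [0, 0, 0]},
    {"hand": 1, "travel": [1.33, -3.41, 0], "twist": [0, 0, 0]},
    {"hand": 1, "travel": [1.33, -3.41, 0], "twist": [0, 0, 0]},
    {"hand": 1, "travel": [1.33, -3.41, 0], "twist": [0, 0, 0]},
    {"hand": 1, "travel": [1.33, -3.41, 0], "twist": [0, 0, 0]},
  ],
)

```text
time: 17.27
position: [0.5035, 0.072, 0.4359]
tool_rot: [0.999, 0.048, -0.0, 0.0]
ft_force: [1.3, -0.9, -1.1]
grip_width: 0.0254
grip_force: 35.0
```

Call:
move_arm(
  commands=[
    {"hand": 1, "travel": [1.2, -3.41, 0], "twist": [0, 0, 0]},
    {"hand": 1, "travel": [1.1, -3.41, 0], "twist": [0, 0, 0]},
    {"hand": 1, "travel": [0.9, -3.41, 0], "twist": [0, 0, 0]},
    {"hand": 1, "travel": [0.6, -3.41, 0], "twist": [0, 0, 0]},
    {"hand": 1, "travel": [0, 0, 0], "twist": [0, 0, 0]},
  ],
)

```text
time: 17.68
position: [0.5281, 0.2153, 0.4352]
tool_rot: [0.999, 0.051, -0.0, -0.002]
ft_force: [-0.5, -1.2, 0.0]
grip_width: 0.0259
grip_force: 35.0
```

Call:
move_arm(
  commands=[
    {"hand": 1, "travel": [0, 0, 0], "twist": [0, 0, 0]},
    {"hand": 1, "travel": [0, 0, 0], "twist": [0, 0, 0]},
  ],
)

```text
time: 17.85
position: [0.5281, 0.2093, 0.4356]
tool_rot: [0.999, 0.048, -0.001, 0.0]
ft_force: [-0.6, -1.5, -0.3]
grip_width: 0.0257
grip_force: 35.0
```

```bash
python3 goal.py .5424 .2119 .42 -84.52 0; python3 snap.py j scene side|tail -1|cut -c1-30;python3 - <<'E'
from geo import *
import cv2
d=pickle.load(open('pics/j.pkl','rb'));st=np.load('p.npz')['st'].copy();st[0]=.6146;st[1]=.2188
o=d['side']['obs'];Rm=R.from_quat(o['tool_rot']);T=o['position']
pp=lambda x,y,z:T+Rm.apply([x,-y,.200-z])   # pipette coords -> world (tool x=px, tool y=-py, tool z=-pz)
W=lambda P:R.from_euler('z',st[2]).apply(P)+[st[0],st[1],0]
def dr(c,x,y,n):
    S=400/n;im=cv2.resize(c['frame'][y:y+n,x:x+n],(400,400),interpolation=cv2.INTER_CUBIC)
    def pl(P,col):
        u=((proj(c,np.array(P))-[x,y]+.5)*S).astype(int);cv2.polylines(im,[u.reshape(-1,1,2)],False,col,1)
    pl([pp(0,0,0),pp(0,0,.237)],(0,255,0))
    pl([pp(.012,0,.168),pp(.041,0,.168),pp(.041,0,.144),pp(.033,0,.144),pp(.033,0,.16),pp(.012,0,.16)],(255,0,255))
    pl([W([-.05,-.02,.215]),W([-.05,-.02,.197]),W([-.05,.02,.197]),W([-.05,.02,.215])],(255,0,0))
    pl([W([-.03,.05,.19]),W([-.03,.05,.24])],(255,255,0))
    return im
S=d['scene'];e=d['side'];c0=proj(S,W([-.06,0,.3]))[0].astype(int);c1=proj(e,W([-.06,0,.3]))[0].astype(int);print(c0,c1)
f=lambda c,n=110:(max(0,c[0]-n//2),max(0,c[1]-n//2),n)
cv2.imwrite('pics/j2.png',np.hstack([dr(S,*f(c0)),dr(e,*f(c1))])[:,:,::-1])
E
```

```text
t 17.85 pos [0.5281 0.2093 0.4356] axes z [-0.001 -0.001 -1.   ] y [ 0.096 -0.995  0.001] q [ 0.18  0.28  1.28 -0.    1.58  1.66] F [-0.6 -1.5 -0.3] grip 0.0257 35.0
shift(now axes) cm [ 1.45 -0.12  1.56] (goal axes) [ 1.45 -0.12  1.56] twist deg [0.05 0.08 0.05]
       -7.99516845e-02, -4.900
[264 199] [232  74]
```

View pics/j2.png

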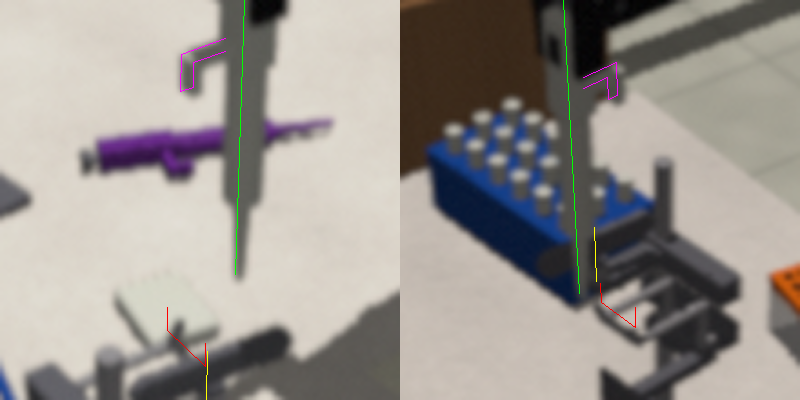

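The overlay matches the held pipette (scene crop rest at (185,75), tip at (238,275)), and the keeper wing is aside at (230,360). Next I'll align over the hook and lower.

Call:
move_arm(
  commands=[
    {"hand": 1, "travel": [1.45, -0.2, 0], "twist": [0, 0, 0]},
    {"hand": 1, "travel": [0, 0, 3.4], "twist": [0, 0, 0]},
    {"hand": 1, "travel": [0, 0, 3.4], "twist": [0, 0, 0]},
    {"hand": 1, "travel": [0, 0, 3.4], "twist": [0, 0, 0]},
    {"hand": 1, "travel": [0, 0, 3.4], "twist": [0, 0, 0]},
  ],
)

```text
time: 18.37
position: [0.5428, 0.2113, 0.2995]
tool_rot: [0.999, 0.047, 0.001, 0.0]
ft_force: [0.5, -0.3, -1.0]
grip_width: 0.0256
grip_force: 35.0
```

Call:
move_arm(
  commands=[
    {"hand": 1, "travel": [0, 0, 1.5], "twist": [0, 0, 0]},
    {"hand": 1, "travel": [0, 0, 0.5], "twist": [0, 0, 0]},
    {"hand": 1, "travel": [0, 0, 0], "twist": [0, 0, 0]},
    {"hand": 1, "travel": [0, 0, 0], "twist": [0, 0, 0]},
  ],
)

```text
time: 18.7
position: [0.5437, 0.2123, 0.2815]
tool_rot: [0.999, 0.047, 0.001, -0.0]
ft_force: [0.1, 1.6, -0.4]
grip_width: 0.0257
grip_force: 35.0
```

```bash
python3 goal.py .5424 .2119 .245 -84.52 0; python3 snap.py k scene side|tail -1|cut -c1-30;python3 - <<'E'
import cv2,numpy as np,pickle
d=pickle.load(open('pics/k.pkl','rb'))
r=lambda im,x,y:cv2.resize(im[y:y+100,x:x+100],(400,400),interpolation=cv2.INTER_CUBIC)
cv2.imwrite('pics/k2.png',np.hstack([r(d['scene']['frame'],210,190),r(d['side']['frame'],195,45)])[:,:,::-1])
E
```

```text
t 18.7 pos [0.5437 0.2123 0.2815] axes z [ 0.002  0.    -1.   ] y [ 0.094 -0.996 -0.   ] q [ 0.18  0.42  1.49 -0.    1.23  1.66] F [ 0.1  1.6 -0.4] grip 0.0257 35.0
shift(now axes) cm [-0.14  0.03  3.65] (goal axes) [-0.14  0.03  3.65] twist deg [-0.01 -0.14 -0.07]
       -7.57010886e-02, -3.034
```

View pics/k2.png

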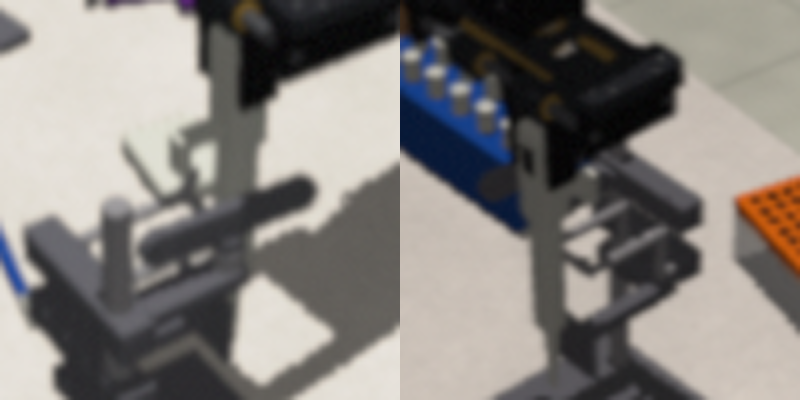

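Call:
move_arm(
  commands=[
    {"hand": 1, "travel": [-0.1, 0, 1.0], "twist": [0, 0, 0]},
    {"hand": 1, "travel": [0, 0, 1.0], "twist": [0, 0, 0]},
    {"hand": 1, "travel": [0, 0, 0.5], "twist": [0, 0, 0]},
    {"hand": 1, "travel": [0, 0, 0], "twist": [0, 0, 0]},
  ],
)

```text
time: 19.13
position: [0.5403, 0.2127, 0.2534]
tool_rot: [0.999, 0.048, -0.002, 0.0]
ft_force: [-0.9, 0.0, -1.3]
grip_width: 0.0254
grip_force: 35.0
```

Call:
move_arm(
  commands=[
    {"hand": 1, "travel": [0, 0, 0.4], "twist": [0, 0, 0]},
    {"hand": 1, "travel": [0, 0, 0.2], "twist": [0, 0, 0]},
    {"hand": 1, "travel": [0, 0, 0], "twist": [0, 0, 0]},
  ],
)

```text
time: 19.38
position: [0.5414, 0.2129, 0.2487]
tool_rot: [0.999, 0.048, -0.0, 0.0]
ft_force: [-0.0, 0.1, -1.3]
grip_width: 0.0255
grip_force: 35.0
```

Call:
move_arm(
  commands=[
    {"hand": 1, "travel": [0, 0, 0.2], "twist": [0, 0, 0]},
    {"hand": 1, "travel": [0, 0, 0], "twist": [0, 0, 0]},
  ],
)

```text
time: 19.55
position: [0.5416, 0.2129, 0.2471]
tool_rot: [0.999, 0.048, -0.0, 0.0]
ft_force: [0.2, -0.1, -0.7]
grip_width: 0.0256
grip_force: 35.0
```

Call:
move_arm(
  commands=[
    {"hand": 1, "travel": [0, 0, 0.3], "twist": [0, 0, 0]},
    {"hand": 1, "travel": [0, 0, 0], "twist": [0, 0, 0]},
    {"hand": 1, "travel": [0, 0, 0], "twist": [0, 0, 0]},
  ],
)

```text
time: 19.8
position: [0.5415, 0.2128, 0.2441]
tool_rot: [0.999, 0.048, -0.0, 0.0]
ft_force: [0.2, 0.9, 0.1]
grip_width: 0.0259
grip_force: 35.0
```

Call:
move_arm(
  commands=[
    {"hand": 1, "travel": [0, 0, 0.2], "twist": [0, 0, 0]},
    {"hand": 1, "travel": [0, 0, 0], "twist": [0, 0, 0]},
    {"hand": 1, "travel": [0, 0, 0], "twist": [0, 0, 0]},
  ],
)

```text
time: 20.05
position: [0.5415, 0.2128, 0.2421]
tool_rot: [0.999, 0.048, -0.0, 0.0]
ft_force: [0.7, -0.3, -0.1]
grip_width: 0.0255
grip_force: 35.0
```

Call:
move_arm(
  commands=[
    {"hand": 1, "travel": [0, 0, 0.2], "twist": [0, 0, 0]},
    {"hand": 1, "travel": [0, 0, 0], "twist": [0, 0, 0]},
    {"hand": 1, "travel": [0, 0, 0], "twist": [0, 0, 0]},
  ],
)

```text
time: 20.3
position: [0.5415, 0.2128, 0.2401]
tool_rot: [0.999, 0.048, -0.0, 0.0]
ft_force: [-0.0, -0.5, -1.1]
grip_width: 0.026
grip_force: 35.0
```

Call:
move_arm(
  commands=[
    {"hand": 1, "travel": [0, 0, 0.2], "twist": [0, 0, 0]},
    {"hand": 1, "travel": [0, 0, 0], "twist": [0, 0, 0]},
    {"hand": 1, "travel": [0, 0, 0], "twist": [0, 0, 0]},
  ],
)

```text
time: 20.55
position: [0.5415, 0.2128, 0.2381]
tool_rot: [0.999, 0.048, -0.0, 0.0]
ft_force: [0.5, -0.3, -1.0]
grip_width: 0.0259
grip_force: 35.0
```

Call:
move_arm(
  commands=[
    {"hand": 1, "travel": [0, 0, 0.2], "twist": [0, 0, 0]},
    {"hand": 1, "travel": [0, 0, 0], "twist": [0, 0, 0]},
    {"hand": 1, "travel": [0, 0, 0], "twist": [0, 0, 0]},
  ],
)

```text
time: 20.8
position: [0.5415, 0.2128, 0.2361]
tool_rot: [0.999, 0.048, -0.0, 0.0]
ft_force: [-0.1, -0.3, -1.1]
grip_width: 0.0255
grip_force: 35.0
```

Call:
move_arm(
  commands=[
    {"hand": 1, "travel": [0, 0, 0.2], "twist": [0, 0, 0]},
    {"hand": 1, "travel": [0, 0, 0], "twist": [0, 0, 0]},
    {"hand": 1, "travel": [0, 0, 0], "twist": [0, 0, 0]},
  ],
)

```text
time: 21.05
position: [0.5415, 0.2128, 0.2341]
tool_rot: [0.999, 0.048, -0.0, 0.0]
ft_force: [0.0, -0.0, -1.6]
grip_width: 0.0262
grip_force: 35.0
```

Call:
move_arm(
  commands=[
    {"hand": 1, "travel": [0, 0, 0.2], "twist": [0, 0, 0]},
    {"hand": 1, "travel": [0, 0, 0], "twist": [0, 0, 0]},
    {"hand": 1, "travel": [0, 0, 0], "twist": [0, 0, 0]},
  ],
)

```text
time: 21.3
position: [0.5415, 0.2128, 0.2321]
tool_rot: [0.999, 0.048, -0.0, 0.0]
ft_force: [0.7, -0.1, -0.9]
grip_width: 0.0257
grip_force: 35.0
```

Call:
move_arm(
  commands=[
    {"hand": 1, "travel": [0, 0, 0.2], "twist": [0, 0, 0]},
    {"hand": 1, "travel": [0, 0, 0], "twist": [0, 0, 0]},
    {"hand": 1, "travel": [0, 0, 0], "twist": [0, 0, 0]},
  ],
)

```text
time: 21.55
position: [0.5419, 0.2129, 0.2308]
tool_rot: [0.999, 0.048, 0.0, -0.0]
ft_force: [-0.9, -0.1, 2.3]
grip_width: 0.0261
grip_force: 35.0
```

Call:
move_arm(
  commands=[
    {"hand": 1, "travel": [0, 0, 0.2], "twist": [0, 0, 0]},
    {"hand": 1, "travel": [0, 0, 0], "twist": [0, 0, 0]},
    {"hand": 1, "travel": [0, 0, 0], "twist": [0, 0, 0]},
  ],
)

```text
time: 21.8
position: [0.5419, 0.2129, 0.2287]
tool_rot: [0.999, 0.048, 0.0, -0.0]
ft_force: [-1.3, 0.3, 4.6]
grip_width: 0.0258
grip_force: 35.0
```

Contact is at TCP z of about 0.231, and the hook is giving by about 2–3 mm. I'll tug 2 mm further and hold.

Call:
move_arm(
  commands=[
    {"hand": 1, "travel": [0, 0, 0.2], "twist": [0, 0, 0]},
    {"hand": 1, "travel": [0, 0, 0], "twist": [0, 0, 0]},
    {"hand": 1, "travel": [0, 0, 0], "twist": [0, 0, 0]},
    {"hand": 1, "travel": [0, 0, 0], "twist": [0, 0, 0]},
    {"hand": 1, "travel": [0, 0, 0], "twist": [0, 0, 0]},
  ],
)

```text
time: 22.22
position: [0.5419, 0.2129, 0.2267]
tool_rot: [0.999, 0.048, 0.0, -0.0]
ft_force: [-1.7, -1.0, 5.5]
grip_width: 0.0257
grip_force: 35.0
```

Call:
move_arm(
  commands=[
    {"hand": 1, "travel": [0, 0, 0], "twist": [0, 0, 0]},
    {"hand": 1, "travel": [0, 0, 0], "twist": [0, 0, 0]},
    {"hand": 1, "travel": [0, 0, 0], "twist": [0, 0, 0]},
    {"hand": 1, "travel": [0, 0, 0], "twist": [0, 0, 0]},
    {"hand": 1, "travel": [0, 0, 0], "twist": [0, 0, 0]},
  ],
)

```text
time: 22.63
position: [0.5419, 0.2129, 0.2267]
tool_rot: [0.999, 0.048, 0.0, -0.0]
ft_force: [-1.2, -0.9, 5.1]
grip_width: 0.0258
grip_force: 35.0
```

```bash
python3 goal.py .5424 .2119 .231 -84.52 0
```

```text
t 22.6333 pos [0.5419 0.2129 0.2267] axes z [ 0.001  0.    -1.   ] y [ 0.095 -0.995 -0.   ] q [ 0.18  0.48  1.55 -0.    1.11  1.66] F [-1.2 -0.9  5.1] grip 0.0258 35.0
shift(now axes) cm [ 0.05  0.11 -0.43] (goal axes) [ 0.04  0.11 -0.43] twist deg [-0.   -0.05 -0.01]
```

The hook is loaded with about 6.5 N, a dip of about 4 mm, held for 0.8 s. I'll ease off, release gently and retreat upward.

Call:
move_arm(
  commands=[
    {"hand": 1, "travel": [0, 0, -0.2], "twist": [0, 0, 0]},
    {"hand": 1, "travel": [0, 0, -0.22], "twist": [0, 0, 0]},
    {"hand": 1, "travel": [0, 0, 0], "twist": [0, 0, 0]},
    {"hand": 1, "travel": [0, 0, 0], "twist": [0, 0, 0]},
  ],
)

```text
time: 22.97
position: [0.5419, 0.2129, 0.2304]
tool_rot: [0.999, 0.048, 0.0, -0.0]
ft_force: [0.3, 0.0, 3.1]
grip_width: 0.0261
grip_force: 35.0
```

Call:
move_arm(
  commands=[
    {"hand": 2.6, "travel": [0, 0, 0], "twist": [0, 0, 0]},
    {"hand": 2.8, "travel": [0, 0, 0], "twist": [0, 0, 0]},
    {"hand": 3.1, "travel": [0, 0, 0], "twist": [0, 0, 0]},
    {"hand": 3.5, "travel": [0, 0, 0], "twist": [0, 0, 0]},
    {"hand": 3.9, "travel": [0, 0, 0], "twist": [0, 0, 0]},
  ],
)

```text
time: 23.38
position: [0.5412, 0.2128, 0.2299]
tool_rot: [0.999, 0.048, -0.001, 0.0]
ft_force: [0.0, -0.6, 0.4]
grip_width: 0.0354
grip_force: 0.0
```

Call:
move_arm(
  commands=[
    {"hand": 3.9, "travel": [0, 0, 0], "twist": [0, 0, 0]},
    {"hand": 3.9, "travel": [0, 0, 0], "twist": [0, 0, 0]},
    {"hand": 3.9, "travel": [0, 0, 0], "twist": [0, 0, 0]},
  ],
)

```text
time: 23.63
position: [0.5416, 0.2128, 0.2303]
tool_rot: [0.999, 0.048, -0.0, 0.0]
ft_force: [-0.6, 0.2, -0.6]
grip_width: 0.0388
grip_force: 0.0
```

```bash
python3 goal.py .5424 .2119 .231 -84.52 0
```

```text
t 23.6333 pos [0.5416 0.2128 0.2303] axes z [-0. -0. -1.] y [ 0.095 -0.995  0.   ] q [ 0.18  0.48  1.55 -0.    1.12  1.66] F [-0.6  0.2 -0.6] grip 0.0388 0.0
shift(now axes) cm [ 0.07  0.1  -0.07] (goal axes) [ 0.07  0.1  -0.07] twist deg [ 0.    0.01 -0.01]
```

Call:
move_arm(
  commands=[
    {"hand": 3.9, "travel": [0, 0, -1], "twist": [0, 0, 0]},
    {"hand": 3.9, "travel": [0, 0, -1.5], "twist": [0, 0, 0]},
    {"hand": 3.9, "travel": [0, 0, -2], "twist": [0, 0, 0]},
    {"hand": 3.9, "travel": [0, 0, -3], "twist": [0, 0, 0]},
    {"hand": 3.9, "travel": [0, 0, -4], "twist": [0, 0, 0]},
  ],
)

```text
time: 24.05
position: [0.5399, 0.2125, 0.3448]
tool_rot: [0.999, 0.048, -0.003, 0.0]
ft_force: [1.5, 0.5, 0.0]
grip_width: 0.0393
grip_force: 0.0
```

Call:
move_arm(
  commands=[
    {"hand": 3.9, "travel": [0, 0, -4], "twist": [0, 0, 0]},
    {"hand": 3.9, "travel": [0, 0, 0], "twist": [0, 0, 0]},
    {"hand": 3.9, "travel": [0, 0, 0], "twist": [0, 0, 0]},
    {"hand": 3.9, "travel": [0, 0, 0], "twist": [0, 0, 0]},
    {"hand": 3.9, "travel": [0, 0, 0], "twist": [0, 0, 0]},
  ],
)

```text
time: 24.47
position: [0.5407, 0.2126, 0.3842]
tool_rot: [0.999, 0.048, -0.001, 0.0]
ft_force: [-0.5, 0.1, 0.2]
grip_width: 0.039
grip_force: 0.0
```

Call:
move_arm(
  commands=[
    {"hand": 3.9, "travel": [0, 0, 0], "twist": [0, 0, 0]},
    {"hand": 3.9, "travel": [0, 0, 0], "twist": [0, 0, 0]},
    {"hand": 3.9, "travel": [0, 0, 0], "twist": [0, 0, 0]},
    {"hand": 3.9, "travel": [0, 0, 0], "twist": [0, 0, 0]},
    {"hand": 3.9, "travel": [0, 0, 0], "twist": [0, 0, 0]},
  ],
)

```text
time: 24.88
position: [0.5416, 0.2128, 0.385]
tool_rot: [0.999, 0.048, -0.0, 0.0]
ft_force: [0.5, -0.6, -1.3]
grip_width: 0.0391
grip_force: 0.0
```

```bash
python3 snap.py l scene side|tail -1|cut -c1-20; python3 - <<'E'
from geo import *
import cv2
a,b=[pickle.load(open(f'pics/{n}.pkl','rb')) for n in('j','l')]
for n in('scene','side'):
    c=b[n];im=c['frame'].astype(int)
    P=np.array([[.5424+.0,.2119,z] for z in(.10,.12,.15,.24,.255)])  # along predicted hung axis
    u=proj(c,P).round().astype(int)
    for p in u:
        row=im[p[1],p[0]-9:p[0]+10]; print(n,p,row.mean(1).astype(int).tolist())
E
```

```text
-7.73705193e-
scene [267 268] [45, 45, 44, 44, 44, 42, 42, 44, 46, 53, 70, 85, 95, 131, 179, 207, 215, 216, 218]
scene [268 261] [100, 100, 96, 92, 85, 79, 70, 63, 58, 56, 58, 66, 89, 140, 191, 212, 216, 217, 217]
scene [268 251] [55, 61, 69, 67, 59, 54, 58, 66, 68, 70, 68, 70, 80, 86, 90, 91, 91, 91, 91]
scene [268 220] [211, 212, 214, 214, 195, 147, 104, 90, 89, 90, 91, 92, 93, 92, 91, 94, 92, 93, 99]
scene [269 215] [218, 218, 217, 211, 192, 162, 143, 123, 97, 71, 58, 52, 51, 55, 68, 112, 165, 198, 212]
side [231 136] [190, 190, 190, 190, 189, 188, 182, 154, 103, 77, 77, 77, 77, 77, 74, 69, 59, 47, 39]
side [231 130] [191, 191, 190, 191, 190, 187, 166, 121, 85, 77, 77, 78, 77, 75, 69, 55, 41, 37, 35]
side [231 122] [194, 193, 192, 190, 185, 163, 119, 85, 77, 77, 78, 77, 76, 81, 110, 147, 173, 184, 185]
side [230  96] [32, 41, 58, 71, 76, 79, 80, 80, 79, 80, 79, 79, 78, 74, 64, 47, 42, 53, 80]
side [229  91] [35, 34, 37, 37, 38, 36, 36, 38, 37, 37, 38, 40, 49, 62, 76, 78, 70, 59, 53]
```

```bash
python3 - <<'E'
from geo import *
from rig import robot
b=pickle.load(open('pics/l.pkl','rb'))['side']['frame'].astype(int)
n=robot.camera('side')['frame'].astype(int)
d=abs(n-b)[60:160,200:270].mean(2);print('max diff',d.max(),'n>25:',(d>25).sum())
print(robot.hand_in())
E
```

```text
max diff 3.3333333333333335 n>25: 0
the job is handed in; nothing more can be done
None
```

The keeper is turned aside to about 1.5 rad, and the pipette hung on the hook after a tug that dipped it by an estimated 4 mm (from force readings); I let go, it showed no motion in the camera before hand-in, and no verdict came back.

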